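# Carry a turned pull balanced on a bowed rail tote over to the light pad

## Task

Lift the carrying tote by its handle, let the loose turned pull roll off the cork end to the middle of the rails and settle there before you set off, and carry it across like that, still near the middle, to the light pad. Hold the tote a little above the centre of the pad, lined up with it, and show the pull from two sides: keep it in the middle between the first brass marks for 2 seconds, then let it roll on to between the second brass marks and keep it there for 2 seconds. Then let the pull roll back to the cork end, set the tote down level on the pad, centred and lined up, and let go; the pull must never reach the bare steel end or leave the rails, do not touch it or tip the tote steeply, and leave the other things on the bench where they are.

Things in the scene. Friction and masses are not known exactly. Their poses are not given: they have to be found in the camera images.
- tote: open wooden carrying tote, 292 mm long (x), 164 mm wide (y), sides 55 mm, end boards 80 mm high, about 0.6 kg. Origin: centre of its flat underside; x points to the cork end, z up. A wooden arch with a handle bar stands over the middle; inside, two steel rails carry the pull. Starts level on the bench, left or right of centre, x roughly towards world +y (left)
- handle (a point): centre of the tote's handle bar, at (0, 0, 130 mm) in the tote's frame. The bar runs along the tote's y (164 mm), is 24 mm thick along x and 36 mm high, 112 to 148 mm above the underside; take it from above, fingers closing along the tote's x
- middle (a point): the pull's centre when it balances in the middle, (0, 0, 62 mm) in the tote. The rails, flat steel strips along x at y = -40 and +40 mm (top 34 mm up), bow upward: arcs of 1.6 m radius, highest at x = 0, 3 mm lower at x = 100 mm, so the middle is an unstable balance (0.5 s time constant when level). The first brass marks, on the sides at x = -25 and +25 mm, bound it
- second (a point): the pull's centre when it is midway between the second brass marks, (-55, 0, 61 mm) in the tote; these marks are on the sides at x = -75 and -35 mm, towards the steel end. The pull stays there only if the steel end is kept raised by feedback (slope of the rails there 0.034 rad)
- cork_stop (a point): centre of the cork end stop's face, at x = +128 mm in the tote's frame; the pull resting against it has its centre at x = +100 mm
- steel_stop (a point): centre of the bare steel end stop's face, at x = -128 mm in the tote's frame; the pull must not come to it (centre at x = -100 mm)
- pull: loose turned wooden double-ball pull lying across the rails, 136 mm long: two 56 mm balls, centres 80 mm apart, on an 18 mm spindle; about 0.14 kg. Origin: its centre; y is its long axis. Starts at rest at the cork stop. Rolls without slip: acceleration = g x slope / 1.35, less a small rolling resistance (a slope of about 0.01 rad). Lowering the tote's +x end makes it roll to +x
- pad: flat white light pad with aluminium frame, fixed on the bench, 320 mm (its x) by 210 mm (its y), 12 mm thick; origin: centre of its underside; its x axis points roughly to world +y; the tote stands on it with its x axis along the pad's x
- pad_top (a point): centre of the pad's top, 12 mm above the bench
- tin: low round aluminium wax tin, 48 mm across, 28 mm high, on the bench between the tote's and the pad's places (bystander; origin at the underside; leave alone)
- jar: white jar 68 mm across, 100 mm high, on the far part of the bench (bystander; origin at the underside; leave alone)
- mallet: white-headed carving mallet standing on its head, 68 mm across, 200 mm high, on the far part of the bench (bystander; origin at the underside; leave alone)
- awl: screwdriver-like awl lying on the far left of the bench (bystander; origin at the underside; leave alone)
- hammer: hammer lying on the far right of the bench (bystander; origin at the underside; leave alone)
- bowl: small blue bowl, 100 mm across, 45 mm high, left of the work area (bystander; origin at the underside; leave alone)
- block: pale wood block 100 x 70 x 40 mm, right of the work area (bystander; origin at the underside; leave alone)
There are look-alikes about, which are no part of the job. Leave any red look-alike of the pull alone.

How it is judged (in metres and radians):
On the way, in this order (a step that is already met when the one before it is completed fails the run):
1. the tote is lifted clear and, before setting off, the pull is in the middle of the rails (within 35 mm, 0.5 s) (height (world z) of tote above 0.03 m and horizontal distance between tote and pad above 0.3 m and x of pull in the frame of tote between -0.035 and 0.035 m and z of pull in the frame of tote between 0.05 and 0.07 m), for 0.5 s.
2. the tote is held over the pad, lined up with it, clear of it, with the pull between the first brass marks for 2 s (height (world z) of tote between 0.022 and 0.25 m and horizontal distance between tote and pad below 0.035 m and angle between the x axis of tote and the x axis of pad, either way round below 0.2 rad and x of pull in the frame of tote between -0.025 and 0.025 m and z of pull in the frame of tote between 0.05 and 0.07 m), for 2 s.
3. the tote is held over the pad, lined up with it, clear of it, with the pull between the second brass marks for 2 s (height (world z) of tote between 0.022 and 0.25 m and horizontal distance between tote and pad below 0.035 m and angle between the x axis of tote and the x axis of pad, either way round below 0.2 rad and x of pull in the frame of tote between -0.075 and -0.035 m and z of pull in the frame of tote between 0.05 and 0.07 m), for 2 s.
At the end, for the whole second after the job is handed in: the tote stands level and released on the light pad, its centre within 25 mm of the pad's centre and its length within 0.15 rad of the pad's; the pull rests on the rails against the cork stop; everything at rest (horizontal distance between tote and pad below 0.025 m and height (world z) of tote between 0.008 and 0.016 m and angle between tote's own z axis and vertical below 0.04 rad and angle between the x axis of tote and the x axis of pad, either way round below 0.15 rad and x of pull in the frame of tote between 0.09 and 0.11 m and z of pull in the frame of tote between 0.05 and 0.07 m and linear speed of each of pull, tote below 0.03 m/s); the robot touches nothing.
It fails at once if the pull rolled to the bare steel end (beyond x = -92 mm) (x of pull in the frame of tote below -0.092 m).
It fails at once if the pull left the rails, or the tote was tipped by more than 0.35 rad (angle between tote's own z axis and vertical above 0.35 rad or x of pull in the frame of tote above 0.12 m or not (z of pull in the frame of tote between 0.047 and 0.085 m)).
It fails at once if the tote was carried across with the pull more than 70 mm from the middle (horizontal distance between tote and pad between 0.12 and 0.28 m and not (x of pull in the frame of tote between -0.07 and 0.07 m)).
It fails at once if the robot touched the pull (contact force between pull and the arm above 0.5 N or contact force between pull and the fingers above 0.5 N).
It fails at once if another thing on the bench was moved (distance of any of tin, jar, mallet, awl, hammer, bowl, block from where it was at the start of the episode above 0.02 m).
It also fails if it takes over 72 s, if anything falls off the work surface, if the arm or the gripper's body presses on something with over 40 N, if the wrist force passes 120 N, or if a joint passes its speed limit or range.

## Robot

A 6-joint arm with a two-finger parallel gripper is mounted at the origin on the work surface. World frame = base frame: x ahead of the robot, y to its left, z up, the work surface at z = 0. Lengths are in m, angles in degrees, forces in N, time in s.
With the tool pointing down it reaches from about 0.25 to 0.725 m from the base axis. Payload 9.7 kg.
Tool frame: the origin (TCP) lies between the finger pads; the fingertips stand bot.tcp_to_tips ahead of it and the grasp point (between the pads) lies 2 mm behind it (bot.tcp_to_tips is the distance from the TCP to the fingertips, in m); z points along the fingers, y is the line along which they close (so a half turn about z gives the same grasp; the last joint's range is limited). The gripper opens to 85 mm and grips with 20 to 120 N. Pads are 22 mm wide; open, the fingers measure 114 mm over their backs; the gripper's body (76 mm by 85 mm) begins 54 mm behind the grasp point. The pads swing forward as they close: fully open they stand 13 mm farther back than shut.
Start: joints at [-71.161, 4.979, 10.078, 95.1, 0, 90], TCP at [0.178, -0.521, 0.225] pointing down, gripper open.
Joint ranges: [-179.16, 179.16], [-48.56, 103.87], [-65.8, 70.77], [-126.05, 130.52], [-82.76, 87.17], [-180, 180]. Speed limits (degrees/s): [127.2, 127.2, 147.25, 180, 180, 180].

## Interface

Orientations are given as [roll, pitch, yaw] about the fixed x, y, z axes, in that order (R = Rz(yaw) Ry(pitch) Rx(roll)).
In Python, from workcell import sensors, camera, camera_params, bot gives the robot as it stands.
- The arm moves only by the tool apply_moves, never from a script. Its argument "motion" is a list of rows, each an object with "jaw": the opening, from -1 (shut) to 1 (fully open); "xyz": the shift along the tool's x, y, z in mm, a list of three; "twist": the turn about the tool's z in rad. A call has 1 to 5 rows; each row is the pose to reach, as a shift and turn from the pose commanded when the call began, along the tool's axes at that moment; what a row does not reach only later rows make up. A row lasts 1/8 s, in which the tool goes at most 62.5 mm and 10.7 degrees, less where a joint would pass 70% of its speed; a pose out of reach is approached as far as the arm can. A call with a gripper value outside its range is refused whole. The fingers move at their own pace and stop on an object; "grip_force" is the grip in N (left out, the last holds). Time passes only in rows, so rows that repeat a pose let the fingers close. It gives the time, the measured TCP pose, the force, the opening and the grip force at its end, in the units of the state.
- sensors.get_obs(): the state, without advancing time (a new reading comes with each control period).
- camera(name): name is "side" or "top"; returns (picture, depth): 400x640x3 uint8, red, green, blue; 400x640 float32, m along the optical axis (not along the pixel's ray), 0 where there is no reading.
- camera_params(name): a dict with "mtx" (3x3 intrinsics, pixels), "k1" (the pictures are not rectified: a ray, as slopes to the right and down, at radius r is drawn at 1 + k1 r^2 times it, then the intrinsics apply), "rvec" (rotation vector, rad) and "tvec" (3), from world to camera coordinates, as OpenCV has them. Camera axes: x right, y down, z forward; pixel columns grow to the right and rows downward; lengths in m; the calibration is good to about 2 mm. A picture is of the moment at which its call begins. camera_params takes no time and is no camera call.
- bot.job_done(): hands the job in; it is judged then, once.
The state is a dict: "time": time; "q": joint angles; "qd": joint speeds; "joint_efforts": joint torques, N m; "ee_pos": TCP position; "tcp_rot": TCP orientation; "wrist_force": force on the tool from outside, world axes, zero at the start; "torque": the same for the moment, N m; "opening": finger opening in m; "grasp_force": force on a finger pad.
Only numpy, scipy, OpenCV 4.12 (cv2) and the standard library are available. Lean on these libraries where they do the work, as an engineer would, in place of code of your own. Each camera call takes 0.05 s, during which the arm holds its last target. There are 200 camera calls.

## Working session

There is one attempt and no reset: what is moved stays moved. The work goes in short steps, Python scripts to look and compute and a tool call to move; the robot and the scene stay as the last step left them, time stands still between calls to the robot, and variables do not carry over. Pictures are saved under pics/ and viewed, at most 10 in all, crops included, and the job is handed in when it is done.

Besides the shell and the picture viewer there is one more tool, called after "Request:" by a JSON object that holds its "fn" and its "kwargs", one argument or row to a line. apply_moves: Moves the arm, as the interface text tells. Its arguments: {"type":"object","properties":{"motion":{"type":"array","items":{"type":"object","properties":{"jaw":{"type":"number"},"xyz":{"type":"array","items":{"type":"number"}},"twist":{"type":"number"}}}},"grip_force":{"type":"number"}},"required":["motion"]}

```bash
ls; mkdir -p pics; cat > h.py <<'E'
import numpy as np, cv2
from workcell import sensors, camera, camera_params, bot
from scipy.spatial.transform import Rotation as Rn
def world(name,depth):
    p=camera_params(name);K=np.array(p['mtx']);k1=p['k1']
    v,u=np.mgrid[0:400,0:640].astype(float)
    d=np.array([k1,0,0,0.0])
    pts=cv2.undistortPoints(np.stack([u,v],-1).reshape(-1,1,2),K,d).reshape(400,640,2)
    c=np.concatenate([pts*depth[...,None],depth[...,None]],-1)
    R=cv2.Rodrigues(np.array(p['rvec'],float))[0]
    return (c-np.array(p['tvec']).reshape(3))@R
def proj(name,P):
    p=camera_params(name)
    return cv2.projectPoints(np.array(P,float).reshape(-1,1,3),np.array(p['rvec'],float),np.array(p['tvec'],float),np.array(p['mtx']),np.array([p['k1'],0,0,0.0]))[0].reshape(-1,2)
E
python3 - <<'E'
from h import *
print(sensors.get_obs(),bot.tcp_to_tips,[a for a in dir(bot) if a[0]!='_'])
for n in('top','side'):
    p,d=camera(n);cv2.imwrite(f'pics/{n}0.png',p[...,::-1]);np.savez(f'pics/{n}0.npz',p=p,d=d)
    c=camera_params(n);R=cv2.Rodrigues(np.array(c['rvec'],float))[0];print(n,-R.T@np.array(c['tvec']).ravel(),R[2],c['mtx'][0],c['k1'])
E
```

```text
pics
{'time': 0.0, 'q': array([-7.11619435e+01,  5.01064139e+00,  1.00318059e+01,  9.50998492e+01,
        4.65884713e-04,  8.99982445e+01]), 'qd': array([-0.00849107,  0.03498096,  0.00070752,  0.01870329, -0.06879797,
       -0.00292672]), 'joint_efforts': array([ 3.84187020e-03, -5.20381737e+01,  4.64807153e+01,  1.62277330e-02,
        1.32387167e-04, -1.52775021e-05]), 'ee_pos': array([ 0.17751139, -0.52029587,  0.22466377]), 'tcp_rot': array([-1.79921315e+02, -4.68295121e-04,  1.88398114e+01]), 'wrist_force': array([-0.18767473,  0.80715431,  0.98208769]), 'torque': array([-0.01439321, -0.08122348, -0.06693758]), 'grasp_force': 0.0, 'opening': 0.08541172513561525} 0.017 ['PlanningError', 'job_done', 'tcp_to_tips']
top [0.44932678 0.0033941  1.22122984] [ 0.13038883 -0.00774362 -0.9914327 ] [410.55395107   0.         318.03370214] 0.029070793719865477
side [0.53591883 1.11977651 1.18754661] [ 0.03572597 -0.72776936 -0.68489081] [419.01807544   0.         325.44560379] 0.027131068150803166
```

View pics/top0.png

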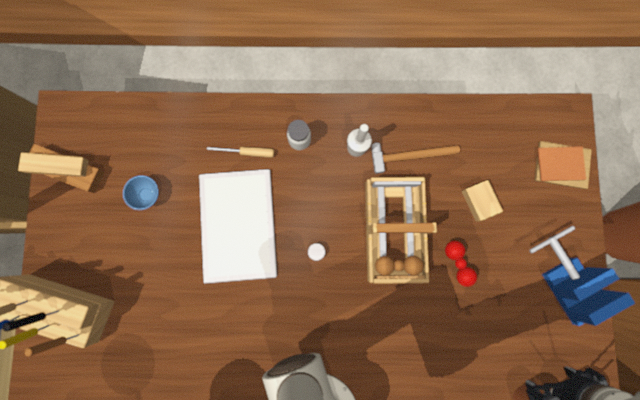

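View pics/side0.png

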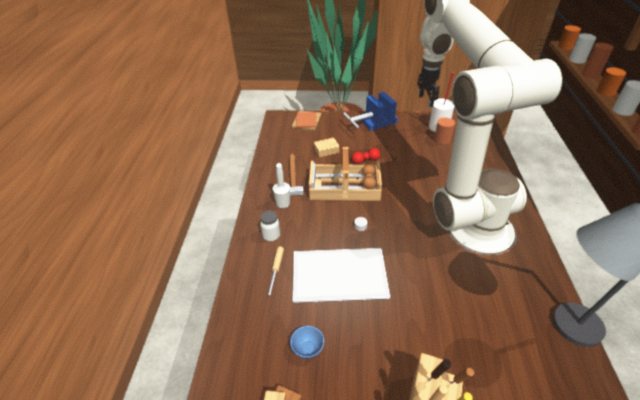

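```bash
python3 - <<'E'
from h import *
z=np.load('pics/top0.npz');p,d=z['p'].astype(int),z['d'];W=world('top',d)
for uv in [(398,230),(237,225),(316,252),(400,228),(383,265),(414,265),(398,183),(402,281),(360,140),(299,130),(265,225)]:
    print(uv,W[uv[1],uv[0]].round(3))
def box(m,n):
    c,s,a=cv2.minAreaRect((W[m][:,:2]*1000).astype(np.float32));print(n,np.round(c,1),np.round(s,1),round(a,2),m.sum(),W[m].mean(0).round(4))
v,u=np.mgrid[0:400,0:640]
hsv=cv2.cvtColor(z['p'],cv2.COLOR_RGB2HSV)
m=(u>190)&(u<285)&(v>160)&(v<290)&(W[...,2]>0.006)&(W[...,2]<.03)&(hsv[...,1]<60);box(m,'pad')
t=(u>355)&(u<445)&(v>170)&(v<290)
print([ (round(q,3)) for q in np.percentile(W[t][:,2],[1,50,90,99])])
for lo,hi,n in[(.02,.2,'tote all'),(.066,.09,'ends'),(.05,.058,'sides'),(.135,.16,'bar')]:
    box(t&(W[...,2]>lo)&(W[...,2]<hi),n)
m=(abs(u-316)<15)&(abs(v-252)<15)&(W[...,2]>.02);box(m,'tin')
im=cv2.resize(z['p'][165:295,340:490],None,fx=5,fy=4.4,interpolation=cv2.INTER_CUBIC);cv2.imwrite('pics/crop.png',im[...,::-1])
E
```

```text
(398, 230) [ 0.514 -0.215  0.144]
(237, 225) [0.535 0.232 0.014]
(316, 252) [ 0.457 -0.     0.026]
(400, 228) [ 0.519 -0.22   0.146]
(383, 265) [ 0.422 -0.184  0.082]
(414, 265) [ 0.422 -0.268  0.084]
(398, 183) [ 0.651 -0.231  0.078]
(402, 281) [ 0.379 -0.235  0.083]
(360, 140) [ 0.764 -0.121  0.118]
(299, 130) [0.797 0.049 0.099]
(265, 225) [0.536 0.15  0.011]
pad [537.5 232.6] [319.3 212.6] 4.46 7623 [0.5351 0.2323 0.0112]
[np.float64(-0.006), np.float64(0.007), np.float64(0.08), np.float64(0.149)]
tote all [ 536.3 -231.6] [321.1 164.8] 0.53 3755 [ 0.5091 -0.2307  0.0718]
ends [ 520.6 -231.6] [289.8 163.1] 0.32 1331 [ 0.4738 -0.2303  0.077 ]
sides [ 522.3 -231.8] [289.5 164.7] 0.57 537 [ 0.5211 -0.2287  0.0539]
bar [ 520.6 -231. ] [ 23.9 162.8] 0.25 589 [ 0.521  -0.2281  0.1463]
tin [458.4  -1.8] [43.  43.4] 0.07 212 [ 0.4587 -0.0016  0.0384]
```

View pics/crop.png

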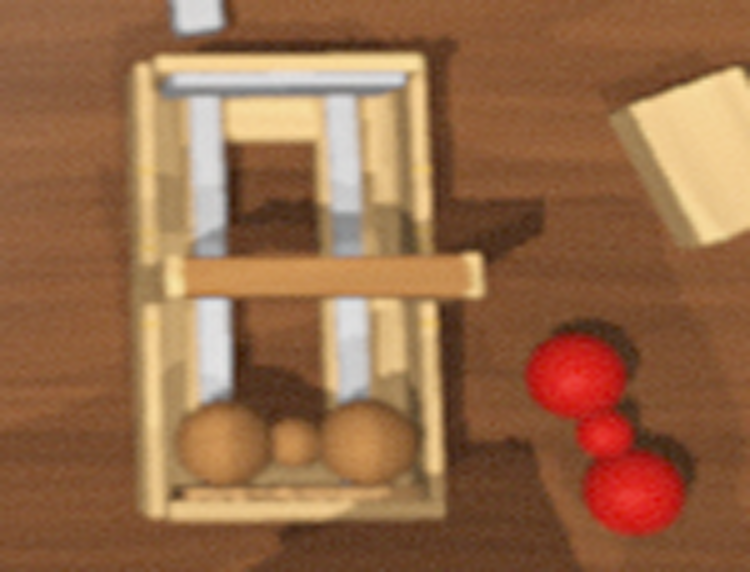

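Request:
{"fn": "apply_moves", "kwargs": {
  "motion": [
    {"jaw": 1, "xyz": [0, 60, -20], "twist": 0},
    {"jaw": 1, "xyz": [0, 120, -40], "twist": 0},
    {"jaw": 1, "xyz": [0, 170, -40], "twist": 0},
    {"jaw": 1, "xyz": [0, 220, -40], "twist": 0},
    {"jaw": 1, "xyz": [0, 230, -40], "twist": 0}
  ]
}}

```text
time: 0.72
ee_pos: [0.2487, -0.7291, 0.256]
tcp_rot: [179.4, -0.0, 18.8]
wrist_force: [24.3, -72.1, 23.7]
opening: 0.0852
grasp_force: 0.0
```

Request:
{"fn": "apply_moves", "kwargs": {
  "motion": [
    {"jaw": 1, "xyz": [0, 10, 0], "twist": 0},
    {"jaw": 1, "xyz": [0, 30, 0], "twist": 0},
    {"jaw": 1, "xyz": [0, 50, 0], "twist": 0},
    {"jaw": 1, "xyz": [0, 70, 0], "twist": 0},
    {"jaw": 1, "xyz": [0, 80, 0], "twist": 0}
  ]
}}

```text
time: 1.35
ee_pos: [0.2614, -0.7664, 0.2329]
tcp_rot: [176.3, 0.0, 18.8]
wrist_force: [0.2, 0.5, -0.5]
opening: 0.0852
grasp_force: 0.0
```

```bash
python3 - <<'E'
from h import *
o=sensors.get_obs()
for k in('q','ee_pos','tcp_rot','wrist_force'):print(k,o[k].round(3))
print(o['time'],np.hypot(*o['ee_pos'][:2]))
E
```

```text
q [-7.11630e+01  4.85760e+01  7.07530e+01  1.08498e+02 -1.00000e-03
  9.00010e+01]
ee_pos [ 0.261 -0.766  0.233]
tcp_rot [1.76322e+02 1.00000e-03 1.88360e+01]
wrist_force [ 0.154  0.462 -0.514]
1.35 0.809720888821194
```

Request:
{"fn": "apply_moves", "kwargs": {
  "motion": [
    {"jaw": 1, "xyz": [0, 40, 0], "twist": 0},
    {"jaw": 1, "xyz": [0, 80, 0], "twist": 0},
    {"jaw": 1, "xyz": [0, 120, 0], "twist": 0},
    {"jaw": 1, "xyz": [0, 120, 0], "twist": 0}
  ]
}}

```text
time: 1.85
ee_pos: [0.2775, -0.8134, 0.1982]
tcp_rot: [172.8, 0.0, 18.8]
wrist_force: [-0.4, 0.5, -0.2]
opening: 0.0851
grasp_force: 0.0
```

```bash
cat > s.py <<'E'
from h import *
o=sensors.get_obs()
for k in('q','ee_pos','tcp_rot','wrist_force'):print(k,o[k].round(3))
R=Rn.from_euler('xyz',o['tcp_rot'],degrees=True).as_matrix()
print(o['time'],np.hypot(*o['ee_pos'][:2]),'toolx',R[:,0].round(3),'y',R[:,1].round(3),'z',R[:,2].round(4))
E
python3 s.py
```

```text
q [-7.11610e+01  5.12370e+01  7.07040e+01  1.02233e+02 -1.00000e-03
  9.00010e+01]
ee_pos [ 0.278 -0.813  0.198]
tcp_rot [1.72766e+02 1.00000e-03 1.88380e+01]
wrist_force [-0.435  0.483 -0.195]
1.85 0.8594825072397183 toolx [ 0.946  0.323 -0.   ] y [ 0.32  -0.939  0.126] z [ 0.0406 -0.1192 -0.992 ]
```

```bash
python3 - <<'E'
from h import *
z=np.load('pics/side0.npz');W=world('side',z['d'])
for uv in [(440,115),(445,130),(441,103),(452,75),(430,90),(379,112),(350,118),(480,140),(470,115),(400,120)]:print(uv,W[uv[1],uv[0]].round(3))
E
```

```text
(440, 115) [ 0.068 -0.647  0.1  ]
(445, 130) [ 0.056 -0.552  0.079]
(441, 103) [ 0.059 -0.705  0.131]
(452, 75) [ 0.049 -0.655  0.301]
(430, 90) [ 0.169 -0.501  0.31 ]
(379, 112) [ 0.357 -0.67   0.099]
(350, 118) [ 0.495 -0.767  0.002]
(480, 140) [0.126 0.07  0.458]
(470, 115) [0.176 0.075 0.545]
(400, 120) [ 0.237 -0.757  0.   ]
```

```bash
cat > t.py <<'E'
import sys
from h import *
o=sensors.get_obs();R=Rn.from_euler('xyz',o['tcp_rot'],degrees=True).as_matrix()
for a in sys.argv[1:]:
    print(a,'->',((np.array([float(x) for x in a.split(',')])-o['ee_pos'])*1000@R).round(0))
E
python3 t.py 0.2,-0.6,0.47 -0.1,-0.59,0.47
```

```text
0.2,-0.6,0.47 -> [  -4. -191. -298.]
-0.1,-0.59,0.47 -> [-285. -296. -312.]
```

Request:
{"fn": "apply_moves", "kwargs": {
  "motion": [
    {"jaw": 1, "xyz": [0, -20, -30], "twist": 0},
    {"jaw": 1, "xyz": [0, -55, -80], "twist": 0},
    {"jaw": 1, "xyz": [0, -85, -130], "twist": 0},
    {"jaw": 1, "xyz": [0, -115, -180], "twist": 0},
    {"jaw": 1, "xyz": [0, -145, -230], "twist": 0}
  ]
}}

```text
time: 2.48
ee_pos: [0.221, -0.6477, 0.4116]
tcp_rot: [172.6, -0.0, 18.8]
wrist_force: [0.3, -0.5, 0.6]
opening: 0.0853
grasp_force: 0.0
```

Request:
{"fn": "apply_moves", "kwargs": {
  "motion": [
    {"jaw": 1, "xyz": [-20, -35, -45], "twist": 0},
    {"jaw": 1, "xyz": [-60, -60, -65], "twist": 0},
    {"jaw": 1, "xyz": [-110, -80, -75], "twist": 0},
    {"jaw": 1, "xyz": [-165, -100, -78], "twist": 0},
    {"jaw": 1, "xyz": [-220, -120, -80], "twist": 0}
  ]
}}

```text
time: 3.1
ee_pos: [-0.0299, -0.5975, 0.4742]
tcp_rot: [172.6, 0.0, 18.9]
wrist_force: [-0.3, -1.5, -0.2]
opening: 0.0853
grasp_force: 0.0
```

```bash
python3 s.py; python3 t.py -0.1,-0.59,0.47 -0.15,-0.85,0.47
```

```text
q [-94.248  24.637  65.092 123.643   2.853  67.057]
ee_pos [-0.03  -0.597  0.474]
tcp_rot [1.72617e+02 4.20000e-02 1.88620e+01]
wrist_force [-0.342 -1.537 -0.194]
3.1 0.5982166589526408 toolx [ 0.946  0.323 -0.001] y [ 0.321 -0.938  0.128] z [ 0.0409 -0.1218 -0.9917]
-0.1,-0.59,0.47 -> [-64. -30.   0.]
-0.15,-0.85,0.47 -> [-195.  198.   30.]
```

Request:
{"fn": "apply_moves", "kwargs": {
  "motion": [
    {"jaw": 1, "xyz": [-55, 10, 0], "twist": 0},
    {"jaw": 1, "xyz": [-95, 50, 0], "twist": 0},
    {"jaw": 1, "xyz": [-130, 95, 0], "twist": 0},
    {"jaw": 1, "xyz": [-165, 145, 0], "twist": 0},
    {"jaw": 1, "xyz": [-195, 195, 0], "twist": 0}
  ]
}}

```text
time: 3.72
ee_pos: [-0.1177, -0.7066, 0.4042]
tcp_rot: [170.0, 1.5, 18.7]
wrist_force: [0.6, 0.6, 0.7]
opening: 0.0855
grasp_force: 0.0
```

```bash
python3 s.py; python3 t.py -0.17,-0.9,0.52
```

```text
q [-100.96    35.323   70.744  115.97     3.696   60.542]
ee_pos [-0.118 -0.707  0.404]
tcp_rot [169.962   1.455  18.676]
wrist_force [0.621 0.558 0.684]
3.725 0.7163605428296627 toolx [ 0.947  0.32  -0.025] y [ 0.32  -0.931  0.174] z [ 0.0321 -0.1731 -0.9844]
-0.17,-0.9,0.52 -> [-114.  184.  -82.]
```

Request:
{"fn": "apply_moves", "kwargs": {
  "motion": [
    {"jaw": 1, "xyz": [-40, 40, -20], "twist": 0},
    {"jaw": 1, "xyz": [-80, 80, -40], "twist": 0},
    {"jaw": 1, "xyz": [-120, 120, -60], "twist": 0},
    {"jaw": 1, "xyz": [-150, 150, -80], "twist": 0}
  ]
}}

```text
time: 4.22
ee_pos: [-0.165, -0.7436, 0.3878]
tcp_rot: [167.0, 3.2, 18.3]
wrist_force: [-0.2, 0.1, 0.3]
opening: 0.0854
grasp_force: 0.0
```

```bash
python3 s.py; python3 t.py -0.28,-0.9,0.52
```

```text
q [-104.143   37.158   70.713  110.894    4.279   57.694]
ee_pos [-0.165 -0.744  0.388]
tcp_rot [167.026   3.188  18.275]
wrist_force [-0.223  0.094  0.292]
4.225 0.761654857240327 toolx [ 0.948  0.313 -0.056] y [ 0.317 -0.921  0.224] z [ 0.0189 -0.2302 -0.973 ]
-0.28,-0.9,0.52 -> [-165.  137.  -95.]
```

Request:
{"fn": "apply_moves", "kwargs": {
  "motion": [
    {"jaw": 1, "xyz": [-40, 30, -20], "twist": 0},
    {"jaw": 1, "xyz": [-80, 50, -40], "twist": 0},
    {"jaw": 1, "xyz": [-110, 60, -50], "twist": 0}
  ]
}}

```text
time: 4.6
ee_pos: [-0.2207, -0.7572, 0.3911]
tcp_rot: [164.1, 5.2, 17.7]
wrist_force: [-0.3, -0.1, 0.2]
opening: 0.0855
grasp_force: 0.0
```

```bash
python3 s.py; python3 t.py -0.08,-0.58,0.48 0.25,-0.5,0.47
```

```text
q [-108.174   37.447   70.732  107.374    5.216   54.114]
ee_pos [-0.221 -0.757  0.391]
tcp_rot [164.069   5.156  17.719]
wrist_force [-0.323 -0.061  0.209]
4.6 0.7887333071351909 toolx [ 0.949  0.303 -0.09 ] y [ 0.316 -0.908  0.273] z [ 0.0012 -0.2878 -0.9577]
-0.08,-0.58,0.48 -> [ 179.  -92. -136.]
0.25,-0.5,0.47 -> [ 517.  -63. -149.]
```

Request:
{"fn": "apply_moves", "kwargs": {
  "motion": [
    {"jaw": 1, "xyz": [20, -10, -20], "twist": 0},
    {"jaw": 1, "xyz": [55, -30, -50], "twist": 0},
    {"jaw": 1, "xyz": [95, -50, -80], "twist": 0},
    {"jaw": 1, "xyz": [140, -75, -110], "twist": 0},
    {"jaw": 1, "xyz": [185, -92, -136], "twist": 0}
  ]
}}

```text
time: 5.22
ee_pos: [-0.0728, -0.5765, 0.4805]
tcp_rot: [164.1, 5.1, 17.7]
wrist_force: [0.1, 0.0, -0.2]
opening: 0.0851
grasp_force: 0.0
```

Request:
{"fn": "apply_moves", "kwargs": {
  "motion": [
    {"jaw": 1, "xyz": [50, 0, -3], "twist": 0},
    {"jaw": 1, "xyz": [105, 5, -6], "twist": 0},
    {"jaw": 1, "xyz": [160, 10, -9], "twist": 0},
    {"jaw": 1, "xyz": [215, 15, -10], "twist": 0},
    {"jaw": 1, "xyz": [270, 20, -11], "twist": 0}
  ]
}}

```text
time: 5.85
ee_pos: [0.1903, -0.511, 0.4716]
tcp_rot: [164.1, 5.1, 17.7]
wrist_force: [-0.3, -0.8, 0.5]
opening: 0.0853
grasp_force: 0.0
```

```bash
python3 s.py; python3 t.py 0.4,-0.47,0.48 0.6,-0.5,0.48
```

```text
q [-66.071   1.549  34.081 107.152  -6.57   94.597]
ee_pos [ 0.19  -0.511  0.472]
tcp_rot [164.079   5.089  17.731]
wrist_force [-0.261 -0.844  0.481]
5.85 0.5452744650187825 toolx [ 0.949  0.303 -0.089] y [ 0.316 -0.909  0.273] z [ 0.0023 -0.2873 -0.9579]
0.4,-0.47,0.48 -> [211.  31. -19.]
0.6,-0.5,0.48 -> [391. 122. -10.]
```

Request:
{"fn": "apply_moves", "kwargs": {
  "motion": [
    {"jaw": 1, "xyz": [50, 5, -5], "twist": 0},
    {"jaw": 1, "xyz": [105, 12, -10], "twist": 0},
    {"jaw": 1, "xyz": [160, 20, -12], "twist": 0},
    {"jaw": 1, "xyz": [215, 30, -15], "twist": 0},
    {"jaw": 1, "xyz": [260, 50, -15], "twist": 0}
  ]
}}

```text
time: 6.48
ee_pos: [0.446, -0.4728, 0.4773]
tcp_rot: [164.1, 5.1, 17.8]
wrist_force: [-0.6, -0.7, 0.4]
opening: 0.0858
grasp_force: 0.0
```

Request:
{"fn": "apply_moves", "kwargs": {
  "motion": [
    {"jaw": 1, "xyz": [50, 20, 0], "twist": 0},
    {"jaw": 1, "xyz": [100, 40, 0], "twist": 0},
    {"jaw": 1, "xyz": [130, 60, 0], "twist": 0}
  ]
}}

```text
time: 6.85
ee_pos: [0.5499, -0.4675, 0.4353]
tcp_rot: [161.7, 3.7, 18.3]
wrist_force: [0.2, 0.4, 0.0]
opening: 0.0855
grasp_force: 0.0
```

```bash
python3 s.py
```

```text
q [-34.878  33.584  70.681 114.372 -13.729 124.708]
ee_pos [ 0.55  -0.467  0.435]
tcp_rot [161.726   3.72   18.277]
wrist_force [0.164 0.441 0.032]
6.85 0.7217566507818454 toolx [ 0.948  0.313 -0.065] y [ 0.317 -0.895  0.313] z [ 0.0398 -0.3171 -0.9476]
```

```bash
cat > tw.py <<'E'
import sys
from h import *
o=sensors.get_obs();R=Rn.from_euler('xyz',o['tcp_rot'],degrees=True).as_matrix()
def head(t):
    y=(R@Rn.from_rotvec([0,0,t]).as_matrix())[:,1];return np.degrees(np.arctan2(y[1],y[0])),y[2]
for t in sys.argv[1:]: print(t,head(float(t)))
E
python3 tw.py -1.25 -1.3 -1.35; python3 t.py 0.521,-0.225,0.24 0.521,-0.232,0.128
```

```text
-1.25 (np.float64(0.8419959229477229), np.float64(0.03708718709187392))
-1.3 (np.float64(3.558939244758496), np.float64(0.021177536754023507))
-1.35 (np.float64(6.274048947723851), np.float64(0.005214953603335863))
0.521,-0.225,0.24 -> [  61. -287.  107.]
0.521,-0.232,0.128 -> [  66. -316.  215.]
```

Request:
{"fn": "apply_moves", "kwargs": {
  "motion": [
    {"jaw": 1, "xyz": [10, -45, 0], "twist": -0.18},
    {"jaw": 1, "xyz": [20, -95, 10], "twist": -0.36},
    {"jaw": 1, "xyz": [30, -145, 25], "twist": -0.54},
    {"jaw": 1, "xyz": [42, -195, 40], "twist": -0.72},
    {"jaw": 1, "xyz": [52, -240, 60], "twist": -0.9}
  ]
}}

```text
time: 7.48
ee_pos: [0.5233, -0.2545, 0.302]
tcp_rot: [170.1, 16.0, 65.4]
wrist_force: [0.2, -0.2, 0.3]
opening: 0.0853
grasp_force: 0.0
```

```bash
python3 s.py; python3 tw.py -0.4; python3 t.py 0.521,-0.225,0.24 0.521,-0.232,0.127
```

```text
q [-17.568   1.952  13.628  93.423 -16.913  94.427]
ee_pos [ 0.523 -0.254  0.302]
tcp_rot [170.094  16.02   65.378]
wrist_force [ 0.232 -0.237  0.349]
7.475 0.5819220365647008 toolx [ 0.4    0.874 -0.276] y [ 0.915 -0.367  0.165] z [ 0.0431 -0.3188 -0.9468]
-0.4 (np.float64(0.11475452049100802), np.float64(0.04482614374337155))
0.521,-0.225,0.24 -> [ 42. -23.  49.]
0.521,-0.232,0.127 -> [ 67. -39. 158.]
```

Request:
{"fn": "apply_moves", "kwargs": {
  "motion": [
    {"jaw": 1, "xyz": [20, -10, 10], "twist": -0.18},
    {"jaw": 1, "xyz": [35, -20, 30], "twist": -0.36},
    {"jaw": 1, "xyz": [42, -23, 50], "twist": -0.4},
    {"jaw": 1, "xyz": [42, -23, 50], "twist": -0.4}
  ]
}}

```text
time: 7.98
ee_pos: [0.5216, -0.2265, 0.2385]
tcp_rot: [177.4, 18.5, 88.9]
wrist_force: [-0.3, 0.3, 0.4]
opening: 0.0855
grasp_force: 0.0
```

```bash
python3 s.py; python3 tw.py 0; python3 t.py 0.521,-0.232,0.127
python3 - <<'E'
from h import *
p,d=camera('side');cv2.imwrite('pics/s1.png',cv2.resize(p[100:260,240:440],None,fx=3.5,fy=3.5)[...,::-1])
E
```

```text
q [-14.725  -0.671   3.878  87.378 -17.291  74.838]
ee_pos [ 0.522 -0.226  0.238]
tcp_rot [177.38   18.499  88.918]
wrist_force [-0.347  0.289  0.44 ]
7.975 0.5686760470524944 toolx [ 0.018  0.948 -0.317] y [ 0.999 -0.004  0.043] z [ 0.0397 -0.3178 -0.9473]
0 (np.float64(-0.24967058346979606), np.float64(0.04335209170178017))
0.521,-0.232,0.127 -> [ 30.  -5. 107.]
```

View pics/s1.png

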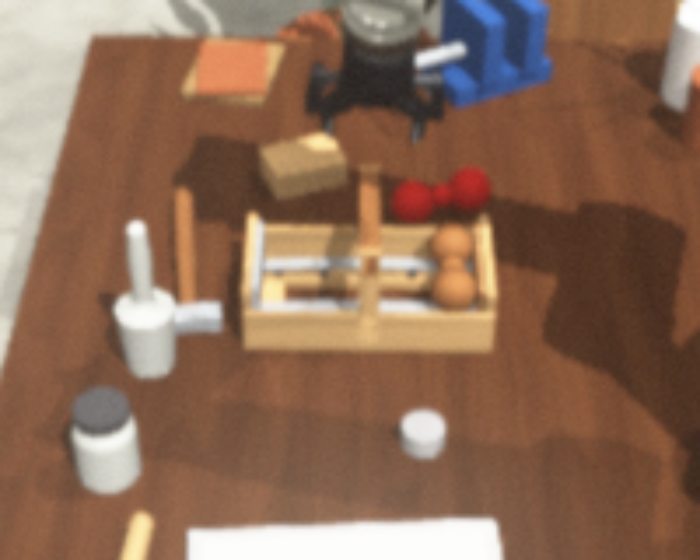

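Request:
{"fn": "apply_moves", "kwargs": {
  "motion": [
    {"jaw": 1, "xyz": [12, -2, 40], "twist": -0.04},
    {"jaw": 1, "xyz": [24, -4, 80], "twist": -0.07},
    {"jaw": 1, "xyz": [30, -5, 105], "twist": -0.07},
    {"jaw": 1, "xyz": [30, -5, 107], "twist": -0.07},
    {"jaw": 1, "xyz": [30, -5, 107], "twist": -0.07}
  ]
}}

```text
time: 8.65
ee_pos: [0.523, -0.2322, 0.1298]
tcp_rot: [178.5, 18.7, 93.1]
wrist_force: [0.1, 0.3, 0.2]
opening: 0.0852
grasp_force: 0.0
```

```bash
python3 s.py; python3 tw.py 0; python3 t.py 0.521,-0.232,0.127
```

```text
q [-15.283  -1.174  -8.652  74.999 -17.226  70.252]
ee_pos [ 0.523 -0.232  0.13 ]
tcp_rot [178.547  18.697  93.085]
wrist_force [0.101 0.29  0.216]
8.65 0.5722671767588219 toolx [-0.051  0.946 -0.321] y [0.998 0.062 0.024] z [ 0.0426 -0.3186 -0.9469]
0 (np.float64(3.5512535525460445), np.float64(0.024019278029743185))
0.521,-0.232,0.127 -> [ 1. -2.  2.]
```

Request:
{"fn": "apply_moves", "kwargs": {
  "grip_force": 80,
  "motion": [
    {"jaw": 0.0, "xyz": [0, -2, 2], "twist": 0},
    {"jaw": -0.3, "xyz": [0, -2, 2], "twist": 0},
    {"jaw": -0.6, "xyz": [0, -2, 2], "twist": 0},
    {"jaw": -1, "xyz": [0, -2, 2], "twist": 0},
    {"jaw": -1, "xyz": [0, -2, 2], "twist": 0}
  ]
}}

```text
time: 9.28
ee_pos: [0.5209, -0.2324, 0.1265]
tcp_rot: [178.6, 18.7, 93.2]
wrist_force: [1.0, 2.8, 5.5]
opening: 0.0225
grasp_force: 78.5
```

Request:
{"fn": "apply_moves", "kwargs": {
  "motion": [
    {"jaw": -1, "xyz": [0, 0, 0], "twist": 0},
    {"jaw": -1, "xyz": [0, 0, 0], "twist": 0},
    {"jaw": -1, "xyz": [0, 0, 0], "twist": 0}
  ]
}}

```text
time: 9.65
ee_pos: [0.5209, -0.2324, 0.1265]
tcp_rot: [178.6, 18.7, 93.2]
wrist_force: [0.7, 3.0, 5.9]
opening: 0.0222
grasp_force: 78.5
```

```bash
python3 s.py; cat > m.py <<'E'
# measure tote & pull from the top camera
from h import *
import sys
def meas(show=False):
    p,d=camera('top');t=sensors.get_obs();W=world('top',d)
    o=t;R=Rn.from_euler('xyz',o['tcp_rot'],degrees=True).as_matrix()
    # tote frame from tool: x = -tool y ; pivot roll assumed ~0
    tx=-R[:,1]; ty=np.cross([0,0,1.],tx);ty/=np.linalg.norm(ty);tz=np.cross(tx,ty)
    bar=o['ee_pos']-0.002*R[:,2]
    org=bar-0.130*tz
    P=(W-org)@np.stack([tx,ty,tz],1)
    hsv=cv2.cvtColor(p,cv2.COLOR_RGB2HSV).astype(int)
    ok=d>0
    # pull balls: points inside rails box, tall above rail, brown saturated
    xs=[]
    for s in(-1,1):
        m=ok&(abs(P[...,1]-s*.04)<.012)&(P[...,2]>.070)&(P[...,2]<.098)&(abs(P[...,0])<.135)&(hsv[...,1]>110)
        if m.sum()>15:
            q=P[m]; 
            # sphere fit, r=28mm, y,z fixed: x by least squares
            from scipy.optimize import least_squares
            f=lambda a:np.linalg.norm(q-[a[0],a[1],a[2]],axis=1)-.028
            r=least_squares(f,[np.median(q[:,0]),s*.04,.062],loss='soft_l1',f_scale=.002)
            xs.append((m.sum(),*(r.x*1000).round(1)))
        else: xs.append((m.sum(),))
    return p,d,P,W,dict(t=o['time'],ee=o['ee_pos'],head=np.degrees(np.arctan2(tx[1],tx[0]))%360,slope=tx[2],org=org,pull=xs)
if __name__=='__main__':
    r=meas()[4]; print('t %.2f head %.2f slope %.4f org %s'%(r['t'],r['head'],r['slope'],r['org'].round(4)));print(*r['pull'],sep='\n')
    pad=np.array([.5375,.2326]);print('dist pad',np.hypot(*(r['org'][:2]-pad)).round(4))
E
python3 m.py
```

```text
q [-15.368  -1.382  -9.213  74.669 -17.197  70.092]
ee_pos [ 0.521 -0.232  0.126]
tcp_rot [178.615  18.666  93.177]
wrist_force [0.747 2.989 5.949]
9.65 0.5703745348478542 toolx [-0.052  0.946 -0.32 ] y [0.998 0.063 0.023] z [ 0.0419 -0.3181 -0.9471]
t 9.70 head 183.62 slope -0.0230 org [ 0.5238 -0.2316 -0.0016]
(np.int64(0),)
(np.int64(0),)
dist pad 0.4644
```

```bash
python3 - <<'E'
from h import *
a=camera('top')[0];b=camera('side')[0]
cv2.imwrite('pics/c2.png',np.hstack([cv2.resize(a[150:320,330:470],(395,480)),cv2.resize(b[120:230,280:420],(395,310)) if 0 else cv2.resize(b[130:230,290:400],(395,480))])[...,::-1])
E
```

```text
(no output)
```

View pics/c2.png

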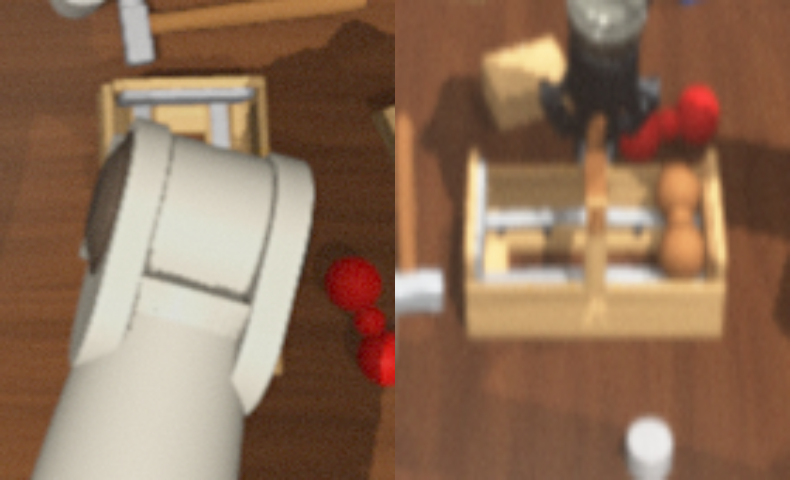

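```bash
sed -i "s/'top'/'side'/g; s/>.070)/>.060)/; s/hsv\[...,1\]>110/hsv[...,1]>SAT/; s/^import sys/import sys\nSAT=120/; s/<.012)/<.02)/" m.py; python3 m.py; python3 - <<'E'
import m
from h import *
p,d,P,W,r=m.meas()
hsv=cv2.cvtColor(p,cv2.COLOR_RGB2HSV)
s=(abs(P[...,1])<.06)&(P[...,2]>.06)&(P[...,2]<.095)&(abs(P[...,0])<.14)
print(s.sum())
for lo in np.arange(-.14,.14,.02):
    k=s&(P[...,0]>=lo)&(P[...,0]<lo+.02)
    if k.sum():print(round(lo,2),k.sum(),np.median(hsv[k],0),P[k][:,2].max().round(3))
# tote tops of end boards
for lo,hi in((-.15,-.135),(.135,.15)):
    k=(abs(P[...,1])<.07)&(P[...,0]>lo)&(P[...,0]<hi)&(P[...,2]>.068)&(P[...,2]<.09)
    print(k.sum(),np.percentile(P[k][:,2],[50,80,95]).round(4) if k.sum() else '')
k=(abs(P[...,1]-.077)<.012)|(abs(P[...,1]+.077)<.012)
E
```

```text
t 9.85 head 183.62 slope -0.0229 org [ 0.5238 -0.2315 -0.0016]
(np.int64(74), np.float64(103.5), np.float64(-43.0), np.float64(62.1))
(np.int64(59), np.float64(106.8), np.float64(34.5), np.float64(61.8))
dist pad 0.4643
321
-0.14 75 [ 20.  37. 236.] 0.082
0.06 12 [ 13.  136.  124.5] 0.078
0.08 81 [ 13. 147. 189.] 0.092
0.1 74 [ 14.  146.  216.5] 0.095
0.12 79 [ 14. 129. 192.] 0.089
34 [0.0774 0.0793 0.0813]
65 [0.0836 0.0854 0.0874]
```

Request:
{"fn": "apply_moves", "kwargs": {
  "motion": [
    {"jaw": -1, "xyz": [-2, 0, -5], "twist": 0},
    {"jaw": -1, "xyz": [-6, 0, -18], "twist": 0},
    {"jaw": -1, "xyz": [-12, 1, -36], "twist": 0},
    {"jaw": -1, "xyz": [-17, 1, -50], "twist": 0},
    {"jaw": -1, "xyz": [-19, 1, -57], "twist": 0}
  ]
}}

```text
time: 10.52
ee_pos: [0.5205, -0.2324, 0.1875]
tcp_rot: [178.6, 18.7, 93.2]
wrist_force: [-0.3, -0.1, -8.1]
opening: 0.0218
grasp_force: 78.0
```

```bash
cat > m.py <<'E'
# measure tote & pull from the side camera
from h import *
from scipy.optimize import least_squares
PAD=np.array([.5375,.2326])
def meas(dbg=False):
    p,d=camera('side');o=sensors.get_obs();W=world('side',d)
    R=Rn.from_euler('xyz',o['tcp_rot'],degrees=True).as_matrix()
    tx=-R[:,1]; slope_tool=tx[2]
    hsv=cv2.cvtColor(p,cv2.COLOR_RGB2HSV).astype(int)
    bar=o['ee_pos']-0.002*R[:,2]
    h=np.arctan2(tx[1],tx[0]); pit=slope_tool; roll=0.; off=np.zeros(3)
    for it in range(3):
        T=Rn.from_euler('ZYX',[h,-pit,roll]).as_matrix()   # columns: tote axes
        org=bar-0.130*T[:,2]+T@off
        P=(W-org)@T; ok=d>0; x,y,z=P[...,0],P[...,1],P[...,2]
        e=[]
        for s in(-1,1):
            k=ok&(abs(y)<.06)&(abs(s*x-.14)<.009)&(abs(z-.08)<.012)
            e.append((np.percentile(z[k],70) if k.sum()>8 else np.nan,k.sum()))
        if not np.isnan(e[0][0]+e[1][0]): dp=(e[1][0]-e[0][0])/.28
        else: dp=0
        f=ok&(abs(x)<.125)&(abs(y+.082)<.01)&(z>.012)&(z<.048)&(abs(x)>.03)
        a=np.polyfit(x[f],y[f],1) if f.sum()>30 else [0,-.082]
        b=np.polyfit(z[f],y[f],1) if f.sum()>30 else [0,0]
        # long extents of the facing side
        g=f if 0 else ok&(abs(y+.082)<.006)&(z>.015)&(z<.045)&(abs(x)<.17)
        lo,hi=np.percentile(x[g],[1,99]) if g.sum()>30 else (-.146,.146)
        if dbg:print('it',it,'pitch corr %.4f yaw corr %.4f roll? %.3f yoff %.4f ext %.4f %.4f'%(dp,a[0],b[0],np.median(y[f])+.082 if f.sum() else 0,lo,hi),[x[1] for x in e],f.sum())
        if it<2:
            pit+=dp; h+=a[0]; off=off+[(lo+hi)/2,0,0]
    xs=[]
    for s in(-1,1):
        m=ok&(abs(y-s*.04)<.022)&(z>.060)&(z<.098)&(abs(x)<.13)&(hsv[...,1]>110)
        if m.sum()>12:
            q=P[m]
            r=least_squares(lambda a:np.linalg.norm(q-a,axis=1)-.028,[np.median(q[:,0]),s*.04,.062],loss='soft_l1',f_scale=.002)
            xs.append((int(m.sum()),*(r.x*1000).round(1)))
        else: xs.append((int(m.sum()),))
    return dict(t=o['time'],head=np.degrees(h)%360,pit=pit,htool=np.degrees(np.arctan2(tx[1],tx[0]))%360,ptool=slope_tool,org=org,pull=xs,off=off,img=p)
if __name__=='__main__':
    import sys
    r=meas('-d' in sys.argv); print('t %.2f head %.2f (tool %.2f) pitch %.4f (tool %.4f) org %s off %.1f pad %.3f'%(r['t'],r['head'],r['htool'],r['pit'],r['ptool'],r['org'].round(4),r['off'][0]*1000,np.hypot(*(r['org'][:2]-PAD))),r['pull'])
E
python3 m.py -d; python3 s.py | tail -3
```

```text
it 0 pitch corr 0.0174 yaw corr -0.0286 roll? 0.023 yoff -0.0025 ext -0.1444 0.1393 [np.int64(60), np.int64(79)] 324
it 1 pitch corr -0.0007 yaw corr -0.0039 roll? 0.036 yoff -0.0027 ext -0.1418 0.1463 [np.int64(52), np.int64(87)] 338
it 2 pitch corr 0.0007 yaw corr 0.0002 roll? 0.034 yoff -0.0027 ext -0.1437 0.1445 [np.int64(61), np.int64(76)] 341
t 10.57 head 181.74 (tool 183.60) pitch -0.0069 (tool -0.0236) org [ 0.5217 -0.2317  0.0598] off -0.3 pad 0.465 [(85, np.float64(101.9), np.float64(-41.4), np.float64(58.9)), (82, np.float64(102.2), np.float64(38.6), np.float64(59.4))]
tcp_rot [178.575  18.687  93.144]
wrist_force [ 0.016  0.48  -7.242]
10.575 0.5700633923105819 toolx [-0.052  0.946 -0.32 ] y [0.998 0.063 0.024] z [ 0.0424 -0.3185 -0.947 ]
```

```bash
cat > ctl.py <<'E'
# usage: ctl.py xr_mm [nshots]; measures state, plans row twists
import sys
from m import *
from scipy.optimize import minimize
G=9.81/1.35; POFF=0.0167; XOFF=-.002
def sim(x,v,p0,ps,T=.125,n=10,tail=0,fr=.073):
    out=[];dt=T/n
    for p1 in list(ps)+[ps[-1]]*tail:
        for k in range(n):
            p=p0+(p1-p0)*(k+1)/n
            v+=dt*(G*(x/1.6-p)-fr*np.tanh(v/.004)); x+=dt*v
            if x>.1: x,v=.1,min(v,0)
        p0=p1; out.append((x,v))
    return np.array(out)
def plan(x,v,p0,xr,N=5,tail=5,rate=.025):
    def cost(dp):
        ps=p0+np.cumsum(np.tanh(dp)*rate); o=sim(x,v,p0,ps,n=5,tail=0)
        # hold law in the tail: follow slope under pull minus PD toward xr
        e,w=o[-1]; pe=e/1.6+.06*0
        return (((o[:,0]-xr)/.05)**2).sum()*.15+((e-xr)/.02)**2+(w/.03)**2*1.5+((ps[-1]-e/1.6)/.01)**2+.02*(dp**2).sum()+ (np.maximum(0,-.08-o[:,0])*1e3).sum()
    best=min((minimize(cost,np.full(N,g),method='Powell',options=dict(maxiter=60)) for g in(-.5,.5,0)),key=lambda r:r.fun)
    return p0+np.cumsum(np.tanh(best.x)*rate)
if __name__=='__main__':
    xr=float(sys.argv[1])/1000;ns=int(sys.argv[2]) if len(sys.argv)>2 else 3;N=int(sys.argv[3]) if len(sys.argv)>3 else 5
    L=[]
    for i in range(ns):
        r=meas();w=[(a[0],a[1]) for a in r['pull'] if len(a)>1 and a[0]>20]
        x=np.average([b for a,b in w],weights=[a for a,b in w])/1000+XOFF if w else np.nan
        L.append((r['t'],x,r['pit'],r['ptool']))
    L=np.array(L); print('x',(L[:,1]*1000).round(1),'pit',L[:,2].round(4),'ptool+off',(L[:,3]+POFF).round(4),'cnt',[a[0] for a in r['pull']],'t %.2f head %.2f z %.3f pad %.3f rel %s'%(r['t'],r['head'],r['org'][2],np.hypot(*(r['org'][:2]-PAD)),(PAD-r['org'][:2]).round(3)))
    p0=L[-1,3]+POFF; tn=sensors.get_obs()['time']
    if ns>1:
        v,x0=np.polyfit(L[:,0]-tn,L[:,1],1)
    else: v,x0=0,L[-1,1]
    print('now x %.1f v %.1f mm/s p %.4f'%(x0*1000,v*1000,p0), 'taketime',L[:,0].round(3))
    ps=plan(x0,v,p0,xr,N); o=sim(x0,v,p0,ps,tail=3)
    print('p',ps.round(3),'twist',(-(ps-p0)/.318).round(3)); print('pred x',(o[:,0]*1000).round(0),'v',(o[:,1]*1000).round(0))
E
python3 ctl.py 0 2 5; python3 -c "
from ctl import *
for ps in ([.02,.045,.07,.09,.095,.095,.09],[.02,.05,.08,.09,.09]):
  o=sim(.1,0,-.007,ps,tail=2);print((o*1000).round(0).tolist())"
```

```text
x [99.9 98.6] pit [-0.0059 -0.0059] ptool+off [-0.0063 -0.0051] cnt [89, 88] t 10.68 head 181.69 z 0.058 pad 0.465 rel [0.018 0.464]
now x 98.6 v -27.0 mm/s p -0.0051 taketime [10.625 10.675]
p [0.019 0.043 0.066 0.086 0.062] twist [-0.075 -0.151 -0.225 -0.287 -0.213]
pred x [ 99. 100. 100.  99.  98.  97.  97.  97.] v [ 21.   0.  -0.  -9. -10.  -3.  -1.  -1.]
[[100.0, 0.0], [100.0, 0.0], [100.0, -1.0], [99.0, -11.0], [97.0, -31.0], [91.0, -54.0], [83.0, -79.0], [71.0, -108.0], [55.0, -144.0]]
[[100.0, 0.0], [100.0, 0.0], [100.0, -4.0], [99.0, -17.0], [95.0, -34.0], [90.0, -54.0], [81.0, -78.0]]
```

Request:
{"fn": "apply_moves", "kwargs": {
  "motion": [
    {"jaw": -1, "xyz": [0, 0, 0], "twist": -0.08},
    {"jaw": -1, "xyz": [0, 0, 0], "twist": -0.16},
    {"jaw": -1, "xyz": [0, 0, 0], "twist": -0.24},
    {"jaw": -1, "xyz": [0, 0, 0], "twist": -0.3},
    {"jaw": -1, "xyz": [0, 0, 0], "twist": -0.31}
  ]
}}

```text
time: 11.3
ee_pos: [0.5198, -0.2321, 0.185]
tcp_rot: [-175.3, 18.1, 111.9]
wrist_force: [-1.0, 0.0, -9.1]
opening: 0.022
grasp_force: 78.1
```

```bash
python3 ctl.py 0 3 5
```

```text
x [99.1 96.9 97.1] pit [0.0888 0.0954 0.0898] ptool+off [0.0944 0.094  0.0937] cnt [93, 83] t 11.45 head 198.60 z 0.058 pad 0.468 rel [0.028 0.468]
now x 96.6 v -20.6 mm/s p 0.0937 taketime [11.35 11.4  11.45]
p [0.101 0.077 0.052 0.028 0.038] twist [-0.022  0.054  0.131  0.207  0.176]
pred x [92. 85. 77. 69. 64. 60. 57. 55.] v [-46. -66. -68. -53. -36. -27. -19. -12.]
```

Request:
{"fn": "apply_moves", "kwargs": {
  "motion": [
    {"jaw": -1, "xyz": [0, 0, 0], "twist": -0.02},
    {"jaw": -1, "xyz": [0, 0, 0], "twist": 0.05},
    {"jaw": -1, "xyz": [0, 0, 0], "twist": 0.13},
    {"jaw": -1, "xyz": [0, 0, 0], "twist": 0.19},
    {"jaw": -1, "xyz": [0, 0, 0], "twist": 0.18}
  ]
}}

```text
time: 12.08
ee_pos: [0.5201, -0.2322, 0.1858]
tcp_rot: [-178.8, 18.6, 101.1]
wrist_force: [-0.0, 0.5, -8.3]
opening: 0.0219
grasp_force: 78.6
```

```bash
python3 ctl.py 0 3 5
```

```text
x [66.8 64.  64.3] pit [0.0361 0.0363 0.0397] ptool+off [0.0377 0.0376 0.0373] cnt [94, 85] t 12.22 head 188.67 z 0.058 pad 0.466 rel [0.024 0.465]
now x 63.7 v -25.1 mm/s p 0.0373 taketime [12.125 12.175 12.225]
p [0.062 0.063 0.039 0.016 0.025] twist [-0.076 -0.08  -0.007  0.067  0.038]
pred x [61. 57. 51. 46. 43. 41. 41. 41.] v [-27. -40. -46. -34. -18.  -9.  -1.  -0.]
```

Request:
{"fn": "apply_moves", "kwargs": {
  "motion": [
    {"jaw": -1, "xyz": [0, 0, 0], "twist": -0.07},
    {"jaw": -1, "xyz": [0, 0, 0], "twist": -0.08},
    {"jaw": -1, "xyz": [0, 0, 0], "twist": -0.03},
    {"jaw": -1, "xyz": [0, 0, 0], "twist": 0.04},
    {"jaw": -1, "xyz": [0, 0, 0], "twist": 0.07}
  ]
}}

```text
time: 12.85
ee_pos: [0.5201, -0.2322, 0.1858]
tcp_rot: [179.8, 18.7, 96.7]
wrist_force: [-0.6, 0.4, -8.5]
opening: 0.0223
grasp_force: 78.5
```

```bash
python3 ctl.py 0 3 5
```

```text
x [58.8 58.2 58.5] pit [0.0086 0.0175 0.0176] ptool+off [0.0136 0.0144 0.0147] cnt [92, 83] t 13.00 head 184.98 z 0.058 pad 0.465 rel [0.02  0.464]
now x 58.4 v -2.5 mm/s p 0.0147 taketime [12.9  12.95 13.  ]
p [0.039 0.063 0.059 0.036 0.03 ] twist [-0.077 -0.152 -0.14  -0.068 -0.049]
pred x [59. 58. 56. 53. 50. 49. 49. 49.] v [  2.  -9. -22. -25. -16.  -6.  -1.   0.]
```

Request:
{"fn": "apply_moves", "kwargs": {
  "motion": [
    {"jaw": -1, "xyz": [0, 0, 0], "twist": -0.12},
    {"jaw": -1, "xyz": [0, 0, 0], "twist": -0.18},
    {"jaw": -1, "xyz": [0, 0, 0], "twist": -0.18},
    {"jaw": -1, "xyz": [0, 0, 0], "twist": -0.12},
    {"jaw": -1, "xyz": [0, 0, 0], "twist": -0.05}
  ]
}}

```text
time: 13.62
ee_pos: [0.5201, -0.2322, 0.1858]
tcp_rot: [-179.2, 18.7, 99.6]
wrist_force: [-0.0, 0.1, -8.6]
opening: 0.0222
grasp_force: 78.5
```

```bash
sed -i 's/fr=.073/fr=.09/' ctl.py; python3 ctl.py 0 3 5
```

```text
x [46.7 45.6 45.8] pit [0.0298 0.0296 0.033 ] ptool+off [0.0281 0.0298 0.0306] cnt [92, 69] t 13.78 head 187.28 z 0.058 pad 0.465 rel [0.022 0.465]
now x 45.5 v -9.5 mm/s p 0.0306 taketime [13.675 13.725 13.775]
p [0.055 0.06  0.037 0.013 0.018] twist [-0.075 -0.091 -0.019  0.054  0.039]
pred x [44. 42. 37. 33. 31. 30. 30. 30.] v [-13. -29. -38. -28. -13.  -2.   0.   0.]
```

Request:
{"fn": "apply_moves", "kwargs": {
  "motion": [
    {"jaw": -1, "xyz": [0, 0, 0], "twist": -0.09},
    {"jaw": -1, "xyz": [0, 0, 0], "twist": -0.11},
    {"jaw": -1, "xyz": [0, 0, 0], "twist": -0.05},
    {"jaw": -1, "xyz": [0, 0, 0], "twist": 0.03},
    {"jaw": -1, "xyz": [0, 0, 0], "twist": 0.06}
  ]
}}

```text
time: 14.4
ee_pos: [0.5201, -0.2322, 0.1857]
tcp_rot: [179.6, 18.7, 96.1]
wrist_force: [0.6, -0.2, -8.3]
opening: 0.0221
grasp_force: 78.5
```

```bash
python3 ctl.py 0 3 5
```

```text
x [36.5 53.6 16.2] pit [0.011  0.0083 0.0123] ptool+off [0.0105 0.0113 0.0116] cnt [46, 38] t 14.55 head 184.43 z 0.058 pad 0.465 rel [0.018 0.464]
now x 25.3 v -203.1 mm/s p 0.0116 taketime [14.45 14.5  14.55]
p [-0.013 -0.038 -0.063 -0.062 -0.038] twist [0.078 0.156 0.234 0.232 0.154]
pred x [  1. -19. -35. -46. -52. -55. -56. -57.] v [-182. -151. -108.  -63.  -35.  -20.   -7.    0.]
```

```bash
python3 - <<'E'
s=open('m.py').read()
i=s.index("    xs=[]\n");j=s.index("    return dict")
s=s[:i]+'''    m=ok&(abs(abs(y)-.04)<.024)&(z>.052)&(z<.098)&(abs(x)<.13)&(hsv[...,1]>110)
    q=P[m]; q[:,1]=abs(q[:,1])-.04
    g=np.arange(-.1,.112,.0005); q=q+[0,0,0]
    c=[np.minimum(abs(np.linalg.norm(q-[a,0,.062-a*a/3.2-.0025],axis=1)-.028),.006).sum() for a in g]
    a=g[int(np.argmin(c))]; n=int((abs(np.linalg.norm(q-[a,0,.062-a*a/3.2-.0025],axis=1)-.028)<.004).sum())
    xs=[(n,a*1000),(len(q),)]
'''+s[j:]
open('m.py','w').write(s)
E
python3 ctl.py 0 2 5; python3 -c "
from h import *
p=camera('side')[0];cv2.imwrite('pics/s3.png',cv2.resize(p[110:220,280:400],(720,600),interpolation=cv2.INTER_CUBIC)[...,::-1])"
```

```text
x [12. 11.] pit [0.0125 0.0125] ptool+off [0.0116 0.0116] cnt [69, 112] t 14.65 head 184.47 z 0.058 pad 0.465 rel [0.02  0.464]
now x 11.0 v -20.0 mm/s p 0.0116 taketime [14.6  14.65]
p [0.023 0.019 0.009 0.    0.001] twist [-0.034 -0.022  0.008  0.036  0.035]
pred x [9. 6. 3. 1. 1. 1. 1. 1.] v [-19. -22. -20. -11.  -2.  -0.  -0.  -0.]
```

View pics/s3.png

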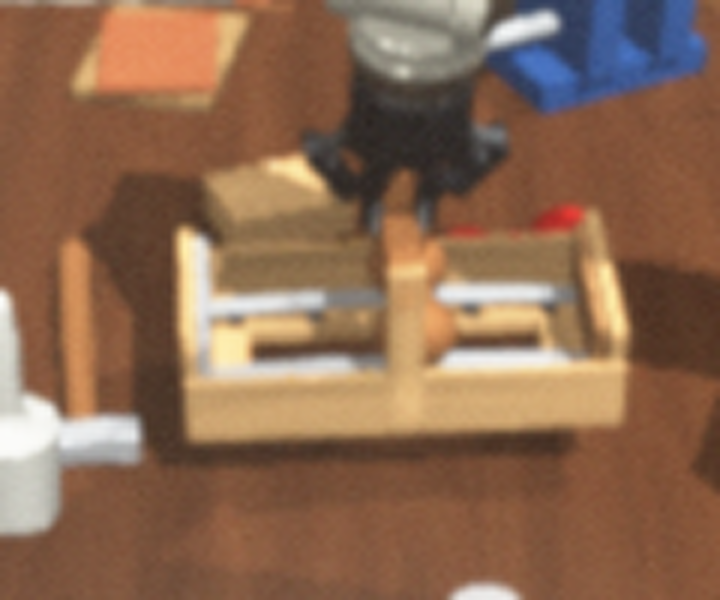

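Request:
{"fn": "apply_moves", "kwargs": {
  "motion": [
    {"jaw": -1, "xyz": [0, 0, 0], "twist": 0.015},
    {"jaw": -1, "xyz": [0, 0, 0], "twist": 0.025},
    {"jaw": -1, "xyz": [0, 0, 0], "twist": 0.025}
  ]
}}

```text
time: 15.08
ee_pos: [0.5201, -0.2322, 0.1858]
tcp_rot: [179.2, 18.7, 94.7]
wrist_force: [0.8, -1.0, -8.8]
opening: 0.0219
grasp_force: 78.7
```

```bash
python3 ctl.py 0 3 5; python3 t.py 0.52,-0.232,0.215 0.54,0.236,0.215
```

```text
x [5. 6. 5.] pit [ 0.0064  0.0067 -0.0009] ptool+off [0.0032 0.0032 0.0033] cnt [73, 116] t 15.22 head 182.80 z 0.058 pad 0.465 rel [0.019 0.464]
now x 5.3 v 0.0 mm/s p 0.0033 taketime [15.125 15.175 15.225]
p [0.016 0.022 0.015 0.006 0.001] twist [-0.041 -0.058 -0.037 -0.007  0.008]
pred x [5. 4. 3. 2. 1. 1. 1. 1.] v [ -3.  -9. -12.  -8.  -1.  -0.   0.   0.]
0.52,-0.232,0.215 -> [ -9.   0. -28.]
0.54,0.236,0.215 -> [ 431.   61. -176.]
```

Request:
{"fn": "apply_moves", "kwargs": {
  "motion": [
    {"jaw": -1, "xyz": [6, 1, -2], "twist": 0},
    {"jaw": -1, "xyz": [21, 2, -7], "twist": 0},
    {"jaw": -1, "xyz": [45, 4, -15], "twist": 0},
    {"jaw": -1, "xyz": [76, 7, -25], "twist": 0},
    {"jaw": -1, "xyz": [109, 10, -37], "twist": 0}
  ]
}}

```text
time: 15.85
ee_pos: [0.5199, -0.1148, 0.1861]
tcp_rot: [179.2, 18.7, 94.7]
wrist_force: [1.0, -0.3, -8.8]
opening: 0.0222
grasp_force: 78.7
```

Request:
{"fn": "apply_moves", "kwargs": {
  "motion": [
    {"jaw": -1, "xyz": [28, 3, -10], "twist": 0},
    {"jaw": -1, "xyz": [49, 4, -17], "twist": 0},
    {"jaw": -1, "xyz": [63, 6, -21], "twist": 0},
    {"jaw": -1, "xyz": [70, 6, -24], "twist": 0}
  ]
}}

```text
time: 16.35
ee_pos: [0.5197, -0.0414, 0.1864]
tcp_rot: [179.2, 18.7, 94.8]
wrist_force: [0.5, -0.1, -8.9]
opening: 0.0218
grasp_force: 78.7
```

```bash
python3 ctl.py 0 2 5; python3 t.py 0.538,0.236,0.186; python3 s.py|tail -1
```

```text
x [5. 7.] pit [0.0075 0.0046] ptool+off [0.0031 0.0032] cnt [74, 128] t 16.45 head 183.12 z 0.058 pad 0.274 rel [0.019 0.274]
now x 7.0 v 40.0 mm/s p 0.0032 taketime [16.4  16.45]
p [0.024 0.038 0.023 0.005 0.004] twist [-0.066 -0.11  -0.061 -0.006 -0.001]
pred x [11. 11. 10.  8.  7.  7.  7.  7.] v [ 20.  -7. -17. -12.  -2.   0.   0.   0.]
0.538,0.236,0.186 -> [261.  42. -87.]
16.45 0.5213627344004588 toolx [-0.078  0.944 -0.32 ] y [0.996 0.087 0.013] z [ 0.0406 -0.3177 -0.9473]
```

Request:
{"fn": "apply_moves", "kwargs": {
  "motion": [
    {"jaw": -1, "xyz": [6, 1, -2], "twist": 0},
    {"jaw": -1, "xyz": [21, 3, -7], "twist": 0},
    {"jaw": -1, "xyz": [45, 7, -15], "twist": 0},
    {"jaw": -1, "xyz": [79, 13, -26], "twist": 0},
    {"jaw": -1, "xyz": [116, 19, -39], "twist": 0}
  ]
}}

```text
time: 17.08
ee_pos: [0.5281, 0.0826, 0.1866]
tcp_rot: [179.2, 18.7, 94.6]
wrist_force: [0.2, -0.7, -8.3]
opening: 0.022
grasp_force: 78.6
```

Request:
{"fn": "apply_moves", "kwargs": {
  "motion": [
    {"jaw": -1, "xyz": [38, 6, -13], "twist": 0},
    {"jaw": -1, "xyz": [73, 12, -24], "twist": 0},
    {"jaw": -1, "xyz": [101, 17, -34], "twist": 0},
    {"jaw": -1, "xyz": [122, 20, -41], "twist": 0},
    {"jaw": -1, "xyz": [135, 22, -45], "twist": 0}
  ]
}}

```text
time: 17.7
ee_pos: [0.5376, 0.2265, 0.1859]
tcp_rot: [179.2, 18.7, 94.8]
wrist_force: [0.1, -0.6, -8.6]
opening: 0.0225
grasp_force: 78.7
```

```bash
python3 ctl.py 0 3 5
```

```text
x [ 9.  11.5  8.5] pit [0.0055 0.0058 0.007 ] ptool+off [0.0033 0.0036 0.0035] cnt [82, 148] t 17.85 head 183.07 z 0.058 pad 0.007 rel [0.002 0.007]
now x 9.4 v -5.0 mm/s p 0.0035 taketime [17.75 17.8  17.85]
p [0.022 0.03  0.017 0.001 0.002] twist [-0.058 -0.084 -0.043  0.007  0.006]
pred x [9. 8. 6. 4. 3. 3. 3. 3.] v [ -5. -13. -19. -13.  -2.  -0.   0.   0.]
```

Request:
{"fn": "apply_moves", "kwargs": {
  "motion": [
    {"jaw": -1, "xyz": [2, 0, -1], "twist": -0.005},
    {"jaw": -1, "xyz": [5, 1, -2], "twist": -0.01},
    {"jaw": -1, "xyz": [6, 1, -2], "twist": -0.01},
    {"jaw": -1, "xyz": [6, 1, -2], "twist": -0.01},
    {"jaw": -1, "xyz": [6, 1, -2], "twist": -0.01}
  ]
}}

```text
time: 18.48
ee_pos: [0.538, 0.2311, 0.1862]
tcp_rot: [179.4, 18.7, 95.3]
wrist_force: [0.9, -0.3, -9.2]
opening: 0.0217
grasp_force: 78.7
```

```bash
python3 ctl.py 0 2 5
```

```text
x [8.  8.5] pit [0.0069 0.0096] ptool+off [0.0064 0.0064] cnt [86, 155] t 18.57 head 183.56 z 0.058 pad 0.003 rel [0.002 0.001]
now x 8.5 v 10.0 mm/s p 0.0064 taketime [18.525 18.575]
p [0.024 0.029 0.016 0.002 0.002] twist [-0.054 -0.071 -0.03   0.013  0.015]
pred x [9. 8. 6. 4. 3. 3. 3. 3.] v [ -4. -13. -18. -12.  -2.   0.   0.   0.]
```

Still centred and at rest; holding on.

Request:
{"fn": "apply_moves", "kwargs": {
  "motion": [
    {"jaw": -1, "xyz": [0, 0, 0], "twist": 0},
    {"jaw": -1, "xyz": [0, 0, 0], "twist": 0},
    {"jaw": -1, "xyz": [0, 0, 0], "twist": 0},
    {"jaw": -1, "xyz": [0, 0, 0], "twist": 0},
    {"jaw": -1, "xyz": [0, 0, 0], "twist": 0}
  ]
}}

```text
time: 19.2
ee_pos: [0.538, 0.2312, 0.1862]
tcp_rot: [179.4, 18.7, 95.3]
wrist_force: [-0.5, -0.7, -8.7]
opening: 0.0224
grasp_force: 78.8
```

Request:
{"fn": "apply_moves", "kwargs": {
  "motion": [
    {"jaw": -1, "xyz": [0, 0, 0], "twist": 0},
    {"jaw": -1, "xyz": [0, 0, 0], "twist": 0},
    {"jaw": -1, "xyz": [0, 0, 0], "twist": 0},
    {"jaw": -1, "xyz": [0, 0, 0], "twist": 0},
    {"jaw": -1, "xyz": [0, 0, 0], "twist": 0}
  ]
}}

```text
time: 19.82
ee_pos: [0.5381, 0.2312, 0.1862]
tcp_rot: [179.4, 18.7, 95.3]
wrist_force: [0.1, -0.1, -8.4]
opening: 0.0216
grasp_force: 78.7
```

Request:
{"fn": "apply_moves", "kwargs": {
  "motion": [
    {"jaw": -1, "xyz": [0, 0, 0], "twist": 0},
    {"jaw": -1, "xyz": [0, 0, 0], "twist": 0},
    {"jaw": -1, "xyz": [0, 0, 0], "twist": 0},
    {"jaw": -1, "xyz": [0, 0, 0], "twist": 0},
    {"jaw": -1, "xyz": [0, 0, 0], "twist": 0}
  ]
}}

```text
time: 20.45
ee_pos: [0.538, 0.2312, 0.1862]
tcp_rot: [179.4, 18.7, 95.3]
wrist_force: [0.3, -0.2, -7.8]
opening: 0.022
grasp_force: 78.7
```

```bash
python3 ctl.py -55 2 5; python3 - <<'E'
from ctl import *
for f in(.06,.09,.12):
  for ps in([.02,.035,.035,.035,.03],[.025,.045,.045,.03,.01],[.025,.04,.04,.02,.0],):
    o=sim(.0085,0,.0064,ps,tail=3,fr=f);print(f,ps,(o[:,0]*1000).round(0),(o[:,1]*1000).round(0))
E
```

```text
x [7.5 9. ] pit [0.0098 0.0078] ptool+off [0.0064 0.0064] cnt [81, 151] t 20.55 head 183.53 z 0.058 pad 0.002 rel [0.002 0.001]
now x 9.0 v 30.0 mm/s p 0.0064 taketime [20.5  20.55]
p [ 0.031  0.049  0.026  0.002 -0.003] twist [-0.076 -0.135 -0.06   0.014  0.029]
pred x [11. 10.  7.  2. -1. -3. -3. -3.] v [  7. -19. -35. -33. -21.  -8.  -0.   0.]
0.06 [0.02, 0.035, 0.035, 0.035, 0.03] [  8.   7.   3.  -4. -14. -27. -45. -68.] [  -5.  -19.  -40.  -65.  -91. -122. -161. -212.]
0.06 [0.025, 0.045, 0.045, 0.03, 0.01] [  8.   6.   0.  -9. -21. -35. -52. -73.] [  -7.  -28.  -59.  -87. -105. -122. -148. -185.]
0.06 [0.025, 0.04, 0.04, 0.02, 0.0] [  8.   6.   1.  -7. -17. -27. -38. -51.] [  -7.  -26.  -52.  -72.  -79.  -84.  -94. -111.]
0.09 [0.02, 0.035, 0.035, 0.035, 0.03] [  8.   7.   4.  -1.  -9. -20. -34. -52.] [  -4.  -15.  -32.  -51.  -72.  -96. -126. -166.]
0.09 [0.025, 0.045, 0.045, 0.03, 0.01] [  8.   6.   2.  -6. -16. -28. -40. -56.] [  -6.  -23.  -50.  -73.  -85.  -95. -112. -136.]
0.09 [0.025, 0.04, 0.04, 0.02, 0.0] [  8.   7.   3.  -4. -12. -19. -26. -33.] [ -6. -21. -43. -58. -59. -56. -58. -63.]
0.12 [0.02, 0.035, 0.035, 0.035, 0.03] [  8.   7.   5.   1.  -5. -13. -23. -37.] [  -3.  -11.  -24.  -39.  -54.  -71.  -93. -122.]
0.12 [0.025, 0.045, 0.045, 0.03, 0.01] [  8.   7.   3.  -4. -12. -20. -29. -40.] [ -5. -19. -42. -60. -66. -69. -77. -90.]
0.12 [0.025, 0.04, 0.04, 0.02, 0.0] [  8.   7.   4.  -1.  -7. -11. -14. -17.] [ -5. -16. -34. -45. -40. -30. -23. -16.]
```

Request:
{"fn": "apply_moves", "kwargs": {
  "motion": [
    {"jaw": -1, "xyz": [0, 0, 0], "twist": -0.06},
    {"jaw": -1, "xyz": [0, 0, 0], "twist": -0.105},
    {"jaw": -1, "xyz": [0, 0, 0], "twist": -0.09},
    {"jaw": -1, "xyz": [0, 0, 0], "twist": -0.01},
    {"jaw": -1, "xyz": [0, 0, 0], "twist": 0.05}
  ]
}}

```text
time: 21.18
ee_pos: [0.5381, 0.2312, 0.1862]
tcp_rot: [178.3, 18.6, 92.0]
wrist_force: [0.2, 0.6, -9.5]
opening: 0.0219
grasp_force: 78.6
```

```bash
python3 ctl.py -52 3 5
```

```text
x [-4.  -2.5 -5. ] pit [-0.0103 -0.0124 -0.0103] ptool+off [-0.0119 -0.0104 -0.0097] cnt [86, 149] t 21.32 head 180.84 z 0.058 pad 0.001 rel [-0.     0.001]
now x -4.3 v -10.0 mm/s p -0.0097 taketime [21.225 21.275 21.325]
p [ 0.014  0.034  0.011 -0.012 -0.012] twist [-0.075 -0.137 -0.065  0.008  0.007]
pred x [ -5.  -7. -10. -14. -17. -18. -18. -18.] v [ -6. -21. -34. -28. -14.  -3.   0.   0.]
```

Request:
{"fn": "apply_moves", "kwargs": {
  "motion": [
    {"jaw": -1, "xyz": [0, 0, 0], "twist": -0.085},
    {"jaw": -1, "xyz": [0, 0, 0], "twist": -0.125},
    {"jaw": -1, "xyz": [0, 0, 0], "twist": -0.09},
    {"jaw": -1, "xyz": [0, 0, 0], "twist": -0.03},
    {"jaw": -1, "xyz": [0, 0, 0], "twist": 0.02}
  ]
}}

```text
time: 21.95
ee_pos: [0.5381, 0.2312, 0.1862]
tcp_rot: [177.9, 18.6, 90.8]
wrist_force: [0.5, -0.2, -8.6]
opening: 0.0223
grasp_force: 78.6
```

```bash
python3 ctl.py -52 3 5
```

```text
x [-19.5 -20.5 -21. ] pit [-0.0161 -0.0207 -0.0204] ptool+off [-0.0181 -0.0168 -0.0162] cnt [124, 182] t 22.10 head 179.60 z 0.058 pad 0.002 rel [-0.002  0.001]
now x -21.1 v -15.0 mm/s p -0.0162 taketime [22.   22.05 22.1 ]
p [ 0.007  0.015 -0.006 -0.028 -0.022] twist [-0.074 -0.099 -0.03   0.039  0.019]
pred x [-23. -25. -29. -33. -34. -35. -35. -35.] v [-13. -26. -33. -22.  -7.  -0.   0.   0.]
```

Request:
{"fn": "apply_moves", "kwargs": {
  "motion": [
    {"jaw": -1, "xyz": [0, 0, 0], "twist": -0.075},
    {"jaw": -1, "xyz": [0, 0, 0], "twist": -0.11},
    {"jaw": -1, "xyz": [0, 0, 0], "twist": -0.06},
    {"jaw": -1, "xyz": [0, 0, 0], "twist": 0.02},
    {"jaw": -1, "xyz": [0, 0, 0], "twist": 0.045}
  ]
}}

```text
time: 22.72
ee_pos: [0.5381, 0.2312, 0.1862]
tcp_rot: [177.1, 18.5, 88.3]
wrist_force: [-0.3, 0.6, -8.2]
opening: 0.0219
grasp_force: 78.6
```

```bash
python3 ctl.py -55 3 5
```

```text
x [-24.5 -23.5 -22. ] pit [-0.0273 -0.03   -0.026 ] ptool+off [-0.0307 -0.0301 -0.0299] cnt [124, 182] t 22.88 head 177.44 z 0.058 pad 0.003 rel [-0.003  0.001]
now x -22.1 v 25.0 mm/s p -0.0299 taketime [22.775 22.825 22.875]
p [-0.006  0.018  0.011 -0.011 -0.017] twist [-0.076 -0.149 -0.129 -0.06  -0.042]
pred x [-19. -19. -20. -23. -25. -25. -25. -25.] v [ 17.  -6. -18. -19.  -8.  -0.   0.   0.]
```

Request:
{"fn": "apply_moves", "kwargs": {
  "motion": [
    {"jaw": -1, "xyz": [0, 0, 0], "twist": -0.09},
    {"jaw": -1, "xyz": [0, 0, 0], "twist": -0.15},
    {"jaw": -1, "xyz": [0, 0, 0], "twist": -0.16},
    {"jaw": -1, "xyz": [0, 0, 0], "twist": -0.12},
    {"jaw": -1, "xyz": [0, 0, 0], "twist": -0.05}
  ]
}}

```text
time: 23.5
ee_pos: [0.538, 0.2312, 0.1862]
tcp_rot: [178.1, 18.6, 91.2]
wrist_force: [0.3, -0.5, -7.8]
opening: 0.0222
grasp_force: 78.6
```

```bash
python3 ctl.py -55 3 5
```

```text
x [-29.5 -29.  -30.5] pit [-0.0097 -0.0185 -0.013 ] ptool+off [-0.0165 -0.0148 -0.0142] cnt [150, 238] t 23.65 head 179.93 z 0.058 pad 0.001 rel [-0.001  0.001]
now x -30.2 v -10.0 mm/s p -0.0142 taketime [23.55 23.6  23.65]
p [ 0.009  0.006 -0.015 -0.036 -0.028] twist [-0.071 -0.064  0.002  0.067  0.042]
pred x [-32. -34. -38. -42. -43. -44. -44. -44.] v [-15. -29. -33. -21.  -6.  -0.   0.   0.]
```

Request:
{"fn": "apply_moves", "kwargs": {
  "motion": [
    {"jaw": -1, "xyz": [0, 0, 0], "twist": -0.07},
    {"jaw": -1, "xyz": [0, 0, 0], "twist": -0.08},
    {"jaw": -1, "xyz": [0, 0, 0], "twist": -0.03},
    {"jaw": -1, "xyz": [0, 0, 0], "twist": 0.03},
    {"jaw": -1, "xyz": [0, 0, 0], "twist": 0.05}
  ]
}}

```text
time: 24.28
ee_pos: [0.5381, 0.2312, 0.1862]
tcp_rot: [177.1, 18.5, 88.3]
wrist_force: [0.2, 0.4, -9.1]
opening: 0.0221
grasp_force: 78.7
```

```bash
python3 ctl.py -55 3 5
```

```text
x [-55. -58. -59.] pit [-0.0259 -0.0288 -0.0278] ptool+off [-0.0307 -0.0301 -0.0299] cnt [208, 323] t 24.43 head 177.38 z 0.058 pad 0.003 rel [-0.003  0.001]
now x -59.3 v -40.0 mm/s p -0.0299 taketime [24.325 24.375 24.425]
p [-0.051 -0.069 -0.058 -0.042 -0.038] twist [0.067 0.122 0.088 0.038 0.024]
pred x [-64. -65. -64. -62. -61. -61. -61. -61.] v [-26.   3.  13.  11.   2.  -0.  -0.  -0.]
```

Request:
{"fn": "apply_moves", "kwargs": {
  "motion": [
    {"jaw": -1, "xyz": [0, 0, 0], "twist": 0.07},
    {"jaw": -1, "xyz": [0, 0, 0], "twist": 0.075},
    {"jaw": -1, "xyz": [0, 0, 0], "twist": 0.055},
    {"jaw": -1, "xyz": [0, 0, 0], "twist": 0.035}
  ]
}}

```text
time: 24.92
ee_pos: [0.538, 0.2312, 0.1862]
tcp_rot: [176.5, 18.4, 86.4]
wrist_force: [-0.1, 0.0, -7.9]
opening: 0.0223
grasp_force: 78.9
```

```bash
python3 ctl.py -55 3 5
```

```text
x [-66.  -66.  -66.5] pit [-0.0355 -0.0346 -0.0334] ptool+off [-0.0403 -0.0408 -0.0412] cnt [195, 325] t 25.07 head 175.57 z 0.058 pad 0.003 rel [-0.002  0.001]
now x -66.4 v -5.0 mm/s p -0.0412 taketime [24.975 25.025 25.075]
p [-0.061 -0.068 -0.052 -0.035 -0.037] twist [ 0.061  0.083  0.033 -0.018 -0.014]
pred x [-66. -65. -63. -60. -59. -59. -59. -59.] v [ 5. 15. 21. 14.  2. -0. -0. -0.]
```

Request:
{"fn": "apply_moves", "kwargs": {
  "motion": [
    {"jaw": -1, "xyz": [0, 0, 0], "twist": 0.012},
    {"jaw": -1, "xyz": [0, 0, 0], "twist": 0.012},
    {"jaw": -1, "xyz": [0, 0, 0], "twist": 0.012}
  ]
}}

```text
time: 25.45
ee_pos: [0.5381, 0.2312, 0.1862]
tcp_rot: [176.3, 18.3, 85.5]
wrist_force: [0.5, 0.1, -8.7]
opening: 0.0224
grasp_force: 78.8
```

```bash
python3 ctl.py -55 2 5
```

```text
x [-65.5 -67.5] pit [-0.044  -0.0413] ptool+off [-0.0451 -0.0451] cnt [203, 331] t 25.55 head 174.84 z 0.058 pad 0.003 rel [-0.003  0.001]
now x -67.5 v -40.0 mm/s p -0.0451 taketime [25.5  25.55]
p [-0.067 -0.078 -0.059 -0.039 -0.04 ] twist [ 0.068  0.105  0.044 -0.019 -0.016]
pred x [-71. -71. -69. -66. -65. -65. -65. -65.] v [-16.  11.  21.  15.   3.  -0.  -0.  -0.]
```

Request:
{"fn": "apply_moves", "kwargs": {
  "motion": [
    {"jaw": -1, "xyz": [0, 0, 0], "twist": 0},
    {"jaw": -1, "xyz": [0, 0, 0], "twist": 0},
    {"jaw": -1, "xyz": [0, 0, 0], "twist": 0},
    {"jaw": -1, "xyz": [0, 0, 0], "twist": 0}
  ]
}}

```text
time: 26.05
ee_pos: [0.5381, 0.2312, 0.1862]
tcp_rot: [176.3, 18.3, 85.5]
wrist_force: [0.5, 1.0, -8.8]
opening: 0.0224
grasp_force: 78.8
```

```bash
python3 ctl.py -55 2 5|head -2
```

```text
x [-67.5 -64.5] pit [-0.0396 -0.045 ] ptool+off [-0.0451 -0.0451] cnt [237, 322] t 26.15 head 174.96 z 0.058 pad 0.005 rel [-0.005  0.001]
now x -64.5 v 60.0 mm/s p -0.0451 taketime [26.1  26.15]
```

Request:
{"fn": "apply_moves", "kwargs": {
  "motion": [
    {"jaw": -1, "xyz": [0, 0, 0], "twist": 0},
    {"jaw": -1, "xyz": [0, 0, 0], "twist": 0},
    {"jaw": -1, "xyz": [0, 0, 0], "twist": 0},
    {"jaw": -1, "xyz": [0, 0, 0], "twist": 0},
    {"jaw": -1, "xyz": [0, 0, 0], "twist": 0}
  ]
}}

```text
time: 26.78
ee_pos: [0.5381, 0.2312, 0.1862]
tcp_rot: [176.3, 18.3, 85.5]
wrist_force: [0.1, -0.2, -8.2]
opening: 0.0228
grasp_force: 78.8
```

Request:
{"fn": "apply_moves", "kwargs": {
  "motion": [
    {"jaw": -1, "xyz": [0, 0, 0], "twist": 0},
    {"jaw": -1, "xyz": [0, 0, 0], "twist": 0},
    {"jaw": -1, "xyz": [0, 0, 0], "twist": 0},
    {"jaw": -1, "xyz": [0, 0, 0], "twist": 0},
    {"jaw": -1, "xyz": [0, 0, 0], "twist": 0}
  ]
}}

```text
time: 27.4
ee_pos: [0.5381, 0.2312, 0.1862]
tcp_rot: [176.3, 18.3, 85.5]
wrist_force: [-1.4, 0.3, -8.2]
opening: 0.022
grasp_force: 78.8
```

```bash
python3 ctl.py -55 2 5|head -2
```

```text
x [-66.  -66.5] pit [-0.0443 -0.0405] ptool+off [-0.0451 -0.0451] cnt [206, 332] t 27.50 head 174.80 z 0.058 pad 0.004 rel [-0.003  0.001]
now x -66.5 v -10.0 mm/s p -0.0451 taketime [27.45 27.5 ]
```

Request:
{"fn": "apply_moves", "kwargs": {
  "motion": [
    {"jaw": -1, "xyz": [0, 0, 0], "twist": 0},
    {"jaw": -1, "xyz": [0, 0, 0], "twist": 0},
    {"jaw": -1, "xyz": [0, 0, 0], "twist": 0},
    {"jaw": -1, "xyz": [0, 0, 0], "twist": 0}
  ]
}}

```text
time: 28.0
ee_pos: [0.5381, 0.2312, 0.1862]
tcp_rot: [176.3, 18.3, 85.5]
wrist_force: [-0.1, 1.1, -8.6]
opening: 0.022
grasp_force: 78.8
```

```bash
python3 ctl.py 0 2 5; python3 - <<'E'
from h import *
p=camera('side')[0];cv2.imwrite('pics/s4.png',cv2.resize(p[180:310,270:410],(700,600),interpolation=cv2.INTER_CUBIC)[...,::-1])
E
```

```text
x [-66. -66.] pit [-0.0413 -0.0389] ptool+off [-0.0452 -0.0451] cnt [208, 330] t 28.10 head 174.83 z 0.058 pad 0.004 rel [-0.004  0.001]
now x -66.0 v -0.0 mm/s p -0.0451 taketime [28.05 28.1 ]
p [-0.069 -0.077 -0.054 -0.03  -0.03 ] twist [ 0.076  0.101  0.027 -0.048 -0.049]
pred x [-65. -63. -58. -54. -50. -49. -48. -48.] v [ 9. 28. 41. 34. 21.  8.  1. -0.]
```

View pics/s4.png

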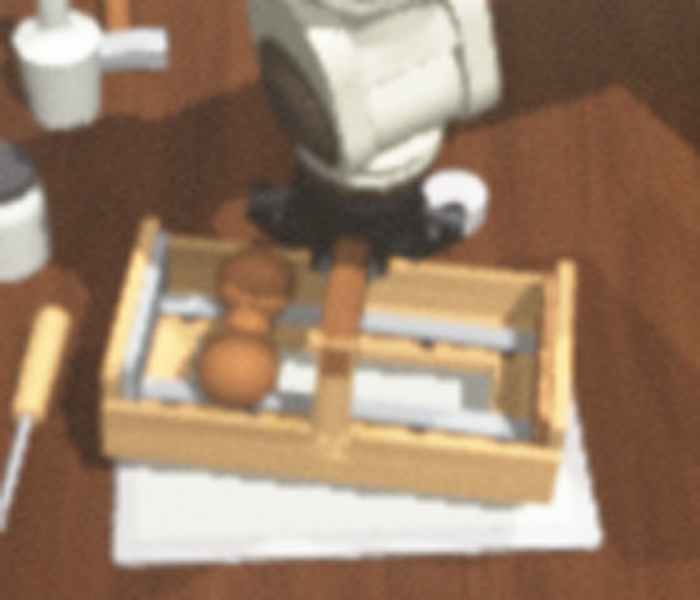

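```bash
python3 - <<'E'
from ctl import *
for f in(.07,.1,.13):
  for ps in([-.065,-.075,-.07,-.05,-.035],[-.065,-.08,-.08,-.07,-.05]):
    o=sim(-.066,0,-.0451,ps,tail=3,fr=f);print(f,ps,(o[:,0]*1000).round(0),(o[:,1]*1000).round(0))
E
```

```text
0.07 [-0.065, -0.075, -0.07, -0.05, -0.035] [-65. -63. -58. -51. -43. -35. -26. -17.] [ 9. 27. 49. 63. 65. 66. 71. 82.]
0.07 [-0.065, -0.08, -0.08, -0.07, -0.05] [-65. -63. -57. -48. -35. -21.  -3.  20.] [  9.  30.  59.  88. 108. 129. 158. 199.]
0.1 [-0.065, -0.075, -0.07, -0.05, -0.035] [-66. -64. -60. -54. -48. -43. -39. -35.] [ 7. 22. 40. 48. 45. 38. 34. 32.]
0.1 [-0.065, -0.08, -0.08, -0.07, -0.05] [-66. -64. -59. -51. -41. -29. -15.   2.] [  7.  24.  50.  73.  88. 101. 120. 149.]
0.13 [-0.065, -0.075, -0.07, -0.05, -0.035] [-66. -64. -61. -57. -53. -51. -50. -50.] [ 6. 17. 31. 34. 25. 11.  1.  1.]
0.13 [-0.065, -0.08, -0.08, -0.07, -0.05] [-66. -64. -60. -54. -46. -37. -27. -15.] [  6.  20.  40.  59.  68.  73.  84. 101.]
```

Second profile, ending at about p = -0.045.

Request:
{"fn": "apply_moves", "kwargs": {
  "motion": [
    {"jaw": -1, "xyz": [0, 0, 0], "twist": 0.06},
    {"jaw": -1, "xyz": [0, 0, 0], "twist": 0.11},
    {"jaw": -1, "xyz": [0, 0, 0], "twist": 0.11},
    {"jaw": -1, "xyz": [0, 0, 0], "twist": 0.075},
    {"jaw": -1, "xyz": [0, 0, 0], "twist": 0.0}
  ]
}}

```text
time: 28.78
ee_pos: [0.538, 0.2312, 0.1863]
tcp_rot: [176.3, 18.3, 85.8]
wrist_force: [0.0, 0.3, -8.4]
opening: 0.0225
grasp_force: 78.9
```

```bash
python3 ctl.py 20 2 5; python3 - <<'E'
from ctl import *
E
```

```text
x [-53.5 -52. ] pit [-0.043  -0.0364] ptool+off [-0.0424 -0.0441] cnt [186, 319] t 28.88 head 175.30 z 0.058 pad 0.004 rel [-0.004  0.001]
now x -52.0 v 30.0 mm/s p -0.0441 taketime [28.825 28.875]
p [-0.068 -0.049 -0.026 -0.001 -0.014] twist [ 0.076  0.015 -0.058 -0.135 -0.095]
pred x [-48. -41. -34. -27. -24. -22. -21. -21.] v [42. 58. 58. 40. 22. 10.  2.  0.]
```

Request:
{"fn": "apply_moves", "kwargs": {
  "motion": [
    {"jaw": -1, "xyz": [0, 0, 0], "twist": 0.065},
    {"jaw": -1, "xyz": [0, 0, 0], "twist": 0.075},
    {"jaw": -1, "xyz": [0, 0, 0], "twist": 0.04},
    {"jaw": -1, "xyz": [0, 0, 0], "twist": -0.01},
    {"jaw": -1, "xyz": [0, 0, 0], "twist": -0.06}
  ]
}}

```text
time: 29.5
ee_pos: [0.5381, 0.2312, 0.1862]
tcp_rot: [177.5, 18.5, 89.4]
wrist_force: [1.4, 0.3, -8.8]
opening: 0.0223
grasp_force: 78.8
```

```bash
python3 ctl.py 40 2 5
```

```text
x [-31.5 -30. ] pit [-0.0245 -0.018 ] ptool+off [-0.024  -0.0254] cnt [136, 230] t 29.60 head 178.35 z 0.058 pad 0.001 rel [-0.001  0.001]
now x -30.0 v 30.0 mm/s p -0.0254 taketime [29.55 29.6 ]
p [-0.049 -0.037 -0.015  0.009 -0.002] twist [ 0.076  0.037 -0.034 -0.108 -0.074]
pred x [-26. -20. -13.  -8.  -4.  -3.  -2.  -2.] v [38. 52. 54. 38. 20.  9.  1.  0.]
```

Request:
{"fn": "apply_moves", "kwargs": {
  "motion": [
    {"jaw": -1, "xyz": [0, 0, 0], "twist": 0.07},
    {"jaw": -1, "xyz": [0, 0, 0], "twist": 0.07},
    {"jaw": -1, "xyz": [0, 0, 0], "twist": 0.03},
    {"jaw": -1, "xyz": [0, 0, 0], "twist": -0.02},
    {"jaw": -1, "xyz": [0, 0, 0], "twist": -0.05}
  ]
}}

```text
time: 30.22
ee_pos: [0.5381, 0.2312, 0.1862]
tcp_rot: [178.4, 18.6, 92.3]
wrist_force: [0.1, 0.1, -8.9]
opening: 0.0223
grasp_force: 78.7
```

```bash
python3 ctl.py 60 2 5
```

```text
x [-0.5  1.5] pit [-0.0098 -0.0064] ptool+off [-0.0091 -0.0099] cnt [97, 151] t 30.32 head 180.94 z 0.058 pad 0.001 rel [-0.     0.001]
now x 1.5 v 40.0 mm/s p -0.0099 taketime [30.275 30.325]
p [-0.032 -0.009  0.015  0.038  0.02 ] twist [ 0.07  -0.003 -0.077 -0.15  -0.095]
pred x [ 7. 14. 22. 28. 31. 33. 33. 33.] v [51. 63. 59. 37. 17.  6.  0.  0.]
```

Request:
{"fn": "apply_moves", "kwargs": {
  "motion": [
    {"jaw": -1, "xyz": [0, 0, 0], "twist": 0.03},
    {"jaw": -1, "xyz": [0, 0, 0], "twist": 0.02},
    {"jaw": -1, "xyz": [0, 0, 0], "twist": -0.01},
    {"jaw": -1, "xyz": [0, 0, 0], "twist": -0.04},
    {"jaw": -1, "xyz": [0, 0, 0], "twist": -0.07}
  ]
}}

```text
time: 30.95
ee_pos: [0.5381, 0.2312, 0.1862]
tcp_rot: [179.8, 18.7, 96.5]
wrist_force: [0.1, 0.2, -8.4]
opening: 0.0218
grasp_force: 78.7
```

```bash
python3 ctl.py 90 2 5
```

```text
x [20.5 20.5] pit [0.0124 0.0088] ptool+off [0.0133 0.0126] cnt [103, 168] t 31.05 head 184.77 z 0.058 pad 0.002 rel [0.001 0.001]
now x 20.5 v 0.0 mm/s p 0.0126 taketime [31.   31.05]
p [-0.012 -0.026 -0.002  0.022  0.024] twist [ 0.076  0.12   0.045 -0.03  -0.037]
pred x [21. 23. 27. 32. 36. 38. 38. 38.] v [ 7. 26. 40. 35. 22. 10.  1. -0.]
```

Request:
{"fn": "apply_moves", "kwargs": {
  "motion": [
    {"jaw": -1, "xyz": [0, 0, 0], "twist": 0.075},
    {"jaw": -1, "xyz": [0, 0, 0], "twist": 0.11},
    {"jaw": -1, "xyz": [0, 0, 0], "twist": 0.06},
    {"jaw": -1, "xyz": [0, 0, 0], "twist": 0.0},
    {"jaw": -1, "xyz": [0, 0, 0], "twist": -0.04}
  ]
}}

```text
time: 31.68
ee_pos: [0.538, 0.2312, 0.1862]
tcp_rot: [-179.5, 18.7, 98.9]
wrist_force: [0.7, 1.0, -8.5]
opening: 0.0223
grasp_force: 78.7
```

```bash
python3 ctl.py 95 2 5
```

```text
x [22. 21.] pit [0.0216 0.0241] ptool+off [0.0262 0.0252] cnt [108, 177] t 31.77 head 186.88 z 0.058 pad 0.004 rel [0.004 0.001]
now x 21.0 v -20.0 mm/s p 0.0252 taketime [31.725 31.775]
p [ 0.001 -0.024 -0.012  0.011  0.02 ] twist [0.077 0.153 0.117 0.045 0.015]
pred x [19. 20. 22. 26. 29. 31. 31. 31.] v [-8. 12. 28. 30. 20.  7.  0. -0.]
```

Request:
{"fn": "apply_moves", "kwargs": {
  "motion": [
    {"jaw": -1, "xyz": [0, 0, 0], "twist": 0.08},
    {"jaw": -1, "xyz": [0, 0, 0], "twist": 0.15},
    {"jaw": -1, "xyz": [0, 0, 0], "twist": 0.15},
    {"jaw": -1, "xyz": [0, 0, 0], "twist": 0.1},
    {"jaw": -1, "xyz": [0, 0, 0], "twist": 0.06}
  ]
}}

```text
time: 32.4
ee_pos: [0.538, 0.2312, 0.1862]
tcp_rot: [179.4, 18.7, 95.4]
wrist_force: [0.4, 0.2, -7.3]
opening: 0.0222
grasp_force: 78.6
```

```bash
python3 ctl.py 95 2 5
```

```text
x [21. 21.] pit [0.0091 0.0114] ptool+off [0.0073 0.0064] cnt [121, 199] t 32.50 head 183.74 z 0.058 pad 0.003 rel [0.003 0.001]
now x 21.0 v 0.0 mm/s p 0.0064 taketime [32.45 32.5 ]
p [-0.018 -0.022  0.001  0.025  0.026] twist [ 0.077  0.09   0.015 -0.06  -0.061]
pred x [22. 24. 29. 35. 38. 40. 41. 41.] v [11. 31. 44. 37. 23. 11.  1. -0.]
```

```bash
python3 - <<'E'
from h import *
p=camera('side')[0];cv2.imwrite('pics/s5.png',cv2.resize(p[180:310,270:410],(560,520),interpolation=cv2.INTER_CUBIC)[...,::-1])
import m
m.np.set_printoptions(suppress=True)
E
```

```text
(no output)
```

View pics/s5.png

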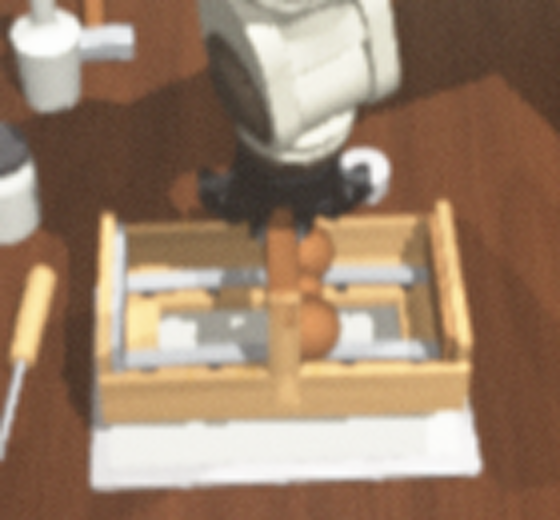

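Request:
{"fn": "apply_moves", "kwargs": {
  "motion": [
    {"jaw": -1, "xyz": [0, 0, 0], "twist": 0.11},
    {"jaw": -1, "xyz": [0, 0, 0], "twist": 0.14},
    {"jaw": -1, "xyz": [0, 0, 0], "twist": 0.12},
    {"jaw": -1, "xyz": [0, 0, 0], "twist": 0.05},
    {"jaw": -1, "xyz": [0, 0, 0], "twist": -0.02}
  ]
}}

```text
time: 33.17
ee_pos: [0.5381, 0.2312, 0.1862]
tcp_rot: [179.8, 18.7, 96.7]
wrist_force: [0.7, 0.3, -7.3]
opening: 0.0224
grasp_force: 78.7
```

```bash
python3 ctl.py 95 2 5
```

```text
x [41.5 44. ] pit [0.0101 0.0207] ptool+off [0.0149 0.0131] cnt [214, 353] t 33.27 head 184.99 z 0.058 pad 0.004 rel [0.004 0.001]
now x 44.0 v 50.0 mm/s p 0.0131 taketime [33.225 33.275]
p [0.    0.023 0.046 0.069 0.048] twist [ 0.041 -0.031 -0.104 -0.175 -0.109]
pred x [51. 59. 67. 73. 76. 77. 77. 77.] v [60. 68. 60. 35. 14.  3.  0.  0.]
```

Request:
{"fn": "apply_moves", "kwargs": {
  "motion": [
    {"jaw": -1, "xyz": [0, 0, 0], "twist": 0.01},
    {"jaw": -1, "xyz": [0, 0, 0], "twist": -0.02},
    {"jaw": -1, "xyz": [0, 0, 0], "twist": -0.05},
    {"jaw": -1, "xyz": [0, 0, 0], "twist": -0.08},
    {"jaw": -1, "xyz": [0, 0, 0], "twist": -0.1}
  ]
}}

```text
time: 33.9
ee_pos: [0.5381, 0.2312, 0.1862]
tcp_rot: [-178.3, 18.6, 102.5]
wrist_force: [0.5, 0.2, -8.1]
opening: 0.0223
grasp_force: 78.6
```

```bash
python3 ctl.py 98 2 5
```

```text
x [81.5 83. ] pit [0.0364 0.0418] ptool+off [0.0449 0.0444] cnt [205, 362] t 34.00 head 190.21 z 0.058 pad 0.006 rel [0.006 0.002]
now x 83.0 v 30.0 mm/s p 0.0444 taketime [33.95 34.  ]
p [0.036 0.049 0.054 0.063 0.061] twist [ 0.026 -0.014 -0.031 -0.058 -0.051]
pred x [87. 91. 94. 96. 97. 97. 97. 97.] v [31. 30. 24. 14.  2.  0.  0.  0.]
```

Request:
{"fn": "apply_moves", "kwargs": {
  "motion": [
    {"jaw": -1, "xyz": [0, 0, 0], "twist": -0.01},
    {"jaw": -1, "xyz": [0, 0, 0], "twist": -0.01},
    {"jaw": -1, "xyz": [0, 0, 0], "twist": 0.02},
    {"jaw": -1, "xyz": [0, 0, 0], "twist": 0.08},
    {"jaw": -1, "xyz": [0, 0, 0], "twist": 0.13}
  ]
}}

```text
time: 34.62
ee_pos: [0.538, 0.2312, 0.1862]
tcp_rot: [179.1, 18.7, 94.4]
wrist_force: [-0.2, -0.9, -8.4]
opening: 0.0225
grasp_force: 78.6
```

```bash
python3 ctl.py 98 2 5; python3 t.py 0.538,0.2312,0.15
```

```text
x [98. 97.] pit [ 0.0008 -0.0046] ptool+off [0.0008 0.0019] cnt [221, 366] t 34.73 head 182.56 z 0.058 pad 0.001 rel [0.001 0.001]
now x 97.0 v -20.0 mm/s p 0.0019 taketime [34.675 34.725]
p [0.014 0.026 0.038 0.05  0.062] twist [-0.038 -0.076 -0.114 -0.152 -0.19 ]
pred x [ 98. 100. 100. 100. 100. 100. 100. 100.] v [25.  0.  0.  0.  0.  0.  0.  0.]
0.538,0.2312,0.15 -> [12. -1. 34.]
```

Request:
{"fn": "apply_moves", "kwargs": {
  "motion": [
    {"jaw": -1, "xyz": [2, 0, 6], "twist": 0.0},
    {"jaw": -1, "xyz": [6, 0, 18], "twist": 0.0},
    {"jaw": -1, "xyz": [10, -1, 30], "twist": 0},
    {"jaw": -1, "xyz": [13, -1, 38], "twist": 0},
    {"jaw": -1, "xyz": [14, -1, 41], "twist": 0}
  ]
}}

```text
time: 35.35
ee_pos: [0.5374, 0.2311, 0.142]
tcp_rot: [179.2, 18.7, 94.6]
wrist_force: [-0.8, 0.6, -9.2]
opening: 0.0219
grasp_force: 78.5
```

```bash
python3 m.py; python3 s.py | tail -2
```

```text
t 35.40 head 183.06 (tool 184.86) pitch 0.0034 (tool -0.0133) org [0.5354 0.2317 0.014 ] off 1.5 pad 0.002 [(218, np.float64(99.50000000000017)), (338,)]
wrist_force [-0.661  0.555 -9.015]
35.4 0.585057202360603 toolx [-0.076  0.944 -0.32 ] y [0.996 0.085 0.013] z [ 0.0397 -0.3183 -0.9472]
```

Nearly down; lower the last few millimetres in small steps.

Request:
{"fn": "apply_moves", "kwargs": {
  "motion": [
    {"jaw": -1, "xyz": [0, 0, 1], "twist": 0},
    {"jaw": -1, "xyz": [1, 0, 2], "twist": 0},
    {"jaw": -1, "xyz": [1, 0, 3], "twist": 0},
    {"jaw": -1, "xyz": [1, 0, 3.5], "twist": 0},
    {"jaw": -1, "xyz": [1, 0, 3.5], "twist": 0}
  ]
}}

```text
time: 36.02
ee_pos: [0.5378, 0.2311, 0.1393]
tcp_rot: [179.1, 18.7, 94.6]
wrist_force: [0.4, -0.1, -7.9]
opening: 0.0219
grasp_force: 78.7
```

```bash
python3 m.py
```

```text
t 36.08 head 182.89 (tool 184.85) pitch 0.0038 (tool -0.0142) org [0.5361 0.2317 0.0112] off 1.0 pad 0.002 [(215, np.float64(100.00000000000017)), (342,)]
```

Request:
{"fn": "apply_moves", "kwargs": {
  "motion": [
    {"jaw": -1, "xyz": [0, 0, 1], "twist": 0},
    {"jaw": -1, "xyz": [0.5, 0, 1.5], "twist": 0},
    {"jaw": -1, "xyz": [0.5, 0, 2], "twist": 0},
    {"jaw": -1, "xyz": [0.5, 0, 2], "twist": 0}
  ]
}}

```text
time: 36.58
ee_pos: [0.5378, 0.2309, 0.1385]
tcp_rot: [179.1, 18.7, 94.6]
wrist_force: [-5.4, -2.0, 4.5]
opening: 0.0221
grasp_force: 79.8
```

Request:
{"fn": "apply_moves", "kwargs": {
  "grip_force": 20,
  "motion": [
    {"jaw": -1, "xyz": [0, 0, 0], "twist": 0},
    {"jaw": -0.4, "xyz": [0, 0, 0], "twist": 0},
    {"jaw": -0.2, "xyz": [0, 0, 0], "twist": 0},
    {"jaw": 0.1, "xyz": [0, 0, 0], "twist": 0},
    {"jaw": 0.4, "xyz": [0, 0, 0], "twist": 0}
  ]
}}

```text
time: 37.2
ee_pos: [0.5379, 0.231, 0.1372]
tcp_rot: [179.1, 18.7, 94.6]
wrist_force: [-0.1, 0.5, -0.5]
opening: 0.0597
grasp_force: 0.0
```

```bash
python3 m.py -d; python3 s.py|tail -1
```

```text
it 0 pitch corr 0.0117 yaw corr -0.0301 roll? 0.002 yoff -0.0026 ext -0.1422 0.1369 [np.int64(127), np.int64(145)] 375
it 1 pitch corr -0.0031 yaw corr -0.0001 roll? -0.003 yoff -0.0022 ext -0.1374 0.1463 [np.int64(98), np.int64(165)] 385
it 2 pitch corr 0.0042 yaw corr -0.0003 roll? -0.004 yoff -0.0022 ext -0.1429 0.1422 [np.int64(133), np.int64(126)] 378
t 37.25 head 183.12 (tool 184.85) pitch -0.0056 (tool -0.0142) org [0.5367 0.2316 0.0091] off 1.8 pad 0.001 [(141, np.float64(99.00000000000017)), (344,)]
37.25 0.5853316767208864 toolx [-0.076  0.944 -0.32 ] y [0.996 0.085 0.014] z [ 0.0405 -0.3179 -0.9473]
```

Released, standing level and centred. Withdraw along the tool axis.

Request:
{"fn": "apply_moves", "kwargs": {
  "motion": [
    {"jaw": 0.6, "xyz": [0, 0, -5], "twist": 0},
    {"jaw": 0.6, "xyz": [0, 0, -25], "twist": 0},
    {"jaw": 0.6, "xyz": [0, 0, -55], "twist": 0},
    {"jaw": 0.6, "xyz": [0, 0, -90], "twist": 0},
    {"jaw": 0.6, "xyz": [0, 0, -110], "twist": 0}
  ]
}}

```text
time: 37.88
ee_pos: [0.5334, 0.2666, 0.2435]
tcp_rot: [179.0, 18.6, 94.6]
wrist_force: [0.3, 0.0, -0.6]
opening: 0.0681
grasp_force: 0.0
```

```bash
python3 - <<'E'
from h import *
p,d=camera('side');W=world('side',d);z=np.load('pics/side0.npz');W0=world('side',z['d'])
cv2.imwrite('pics/fin.png',p[...,::-1])
E
```

```text
(no output)
```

View pics/fin.png

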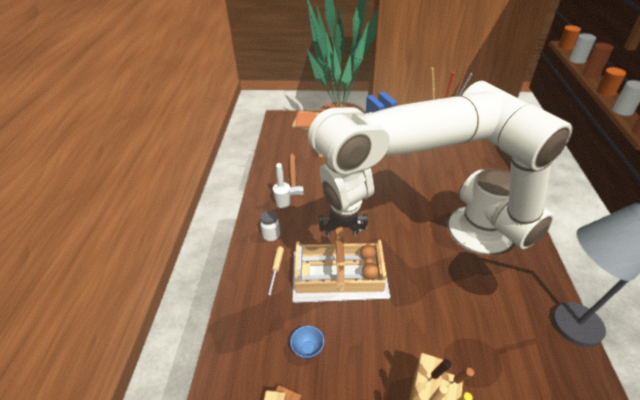

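The final picture shows the tote on the pad (around pixel 340,270), with the pull at the cork end (370,263). The gripper is clear and the bystanders in view are unmoved.

```bash
python3 -c "
from workcell import bot
print(bot.job_done())"
```

```text
the job is handed in; nothing more can be done
None
```

The job is handed in, with no verdict returned: by my camera measurements the pull settled mid-rail before the carry, was held more than 2 s within each pair of brass marks over the pad, and rolled back to the cork, and the tote then stood level, released and centred on the pad to about 2 mm and 1.4°, at 38 s of the 72 s allowed.

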